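# Draw the locking bracket out of the shaker guard and stow it

### The arm

A 6-joint arm with a two-finger parallel gripper is mounted at the origin on the work surface. World frame = base frame: x ahead of the robot, y to its left, z up, the work surface at z = 0. Lengths are in mm, angles in degrees, forces in N, time in s.
With the tool pointing down it reaches from about 350 to 850 mm from the base axis. Payload 8.1 kg.
Tool frame: the origin (TCP) lies on the front face of the gripper's body, between the roots of the fingers; the fingertips stand r.finger_overhang ahead of it and the grasp point (between the pads) lies 54 mm ahead of it (r.finger_overhang is the distance from the TCP to the fingertips, in mm); y points along the fingers, z is the direction in which the jaws open and shut, and the axes are right-handed (so a half turn about y gives the same grasp; the last joint's range is limited). The gripper opens to 85 mm and grips with 20 to 120 N. Pads are 22 mm wide; open, the fingers measure 114 mm over their backs; the gripper's body (76 mm by 85 mm) begins 54 mm behind the grasp point. The pads swing forward as they close: fully open they stand 13 mm farther back than shut.
Start: joints at [68.446, 7.471, 85.268, -0, 87.261, -4.893], TCP at [172.01, 574.821, 303.892] pointing down, gripper open.
Joint ranges: [-169.43, 169.43], [-51.17, 129.36], [1.28, 143.12], [-76.62, 256.62], [0, 156.53], [-152.29, 152.29]. Speed limits (degrees/s): [136.94, 136.94, 159.86, 180, 180, 180].

### API

Orientations are given as [roll, pitch, yaw] about the fixed x, y, z axes, in that order (R = Rz(yaw) Ry(pitch) Rx(roll)).
In Python, from bench import r gives the robot as it stands. The module is installed in compiled form; this text tells all that it offers.
- The arm moves only by the tool arm_command, never from a script. Its argument "increments" is a list of rows, each a list of 6 numbers: the shift along the tool's x, y, z in m, then the turn, a rotation vector about the tool's x, y, z in rad. In form: [[tx, ty, tz, wx, wy, wz], ...]. A call has exactly 10 rows; each row is the pose to reach, as a shift and turn from the pose commanded when the call began, along the tool's axes at that moment; what a row does not reach only later rows make up. A row lasts 1/8 s, in which the tool goes at most 62.5 mm and 10.7 degrees, less where a joint would pass 70% of its speed; a pose out of reach is approached as far as the arm can. A call with a gripper value outside its range is refused whole. "jaw" is the gripper's target within -1 to 1 (shut at 1, half-way at 0, fully open at -1), set as the call begins (left out, the last holds). The fingers move at their own pace and stop on an object; "force" is the grip in N (left out, the last holds). Time passes only in rows, so rows that repeat a pose let the fingers close, or fill a call up. It gives the time, the measured TCP pose, the force and the opening at its end, in the units of the state.
- r.sense(): the state, without advancing time (a new reading comes with each control period).
- r.snapshot(name): name is "scene" or "top"; returns the picture (400x640x3 uint8, red, green, blue); there is no depth.
- r.camera_model(name): a dict with "intrinsics" (3x3 intrinsics, pixels), "cam_to_world" (4x4, takes a point from camera to world coordinates). Camera axes: x right, y down, z forward; pixel columns grow to the right and rows downward; lengths in mm; the calibration is good to about 2 mm. A picture is of the moment at which its call begins. camera_model takes no time and is no camera call.
- r.hand_in(): hands the job in, once; it reports no verdict.
Trained networks look in the newest picture that a camera, given by its name, has taken for a name from the list of things; names that differ only in an ending like _2 or _b are one class to them, and where a whole thing is asked for, a point or a joint stands for the part that bears it (a point fixed in the world has none). Each returns a list of dicts, best first, with "conf" (0 to 1); they miss things now and then, are a little off and sometimes report something else, mostly with a low value. They report only what shows in the picture. A call takes as long as a camera call. They do not tell look-alikes from the thing itself.
- r.trace(camera, target): "mask" (400x640 bool, what is visible of it) and "position" ([column, row] in pixels, amid what is visible of it).
- r.spot_point(camera, target): "position" ([column, row] in pixels: a listed point, or the origin of a listed thing).
The state is a dict: "time": time; "joint_pos": joint angles; "qd": joint speeds; "joint_efforts": joint torques, N m; "tool_pos": TCP position; "tcp_rot": TCP orientation; "ft_force": force on the tool from outside, world axes, zero at the start; "wrist_torque": the same for the moment, N m; "finger_gap": finger opening in mm.
Only numpy, scipy, OpenCV 4.12 (cv2) and the standard library are available. Lean on these libraries where they do the work, as an engineer would, in place of code of your own. Each camera call takes 0.05 s, during which the arm holds its last target.

### The job

Before the shaker can run, draw the L-shaped locking bracket out through the opening in its front guard, turning the bracket as it comes so that the short leg follows through, without forcing it against the shaker, and lay it flat on the bench and let go. Then take it up again and slide its long leg fully home into the storage sleeve. Leave the jar, flasks and bottle standing where they are.

Things in the scene. Friction and masses are not known exactly. Their poses are not given: they have to be found in the camera images.
- bracket: L-shaped aluminium bracket of bar 20 mm wide and 24 mm high, about 0.35 kg, lying flat on the bench. Origin: underside, at the corner where the legs' centre lines meet. x along the long leg (from -10 to 170 mm), y along the short leg (-10 to 95 mm), z up. At the start the long leg sticks 105 to 140 mm out of the shaker's opening towards the robot; the short leg lies crosswise behind the guard
- long_end (a point): middle of the end face of the bracket's long leg (170 mm from the corner, 12 mm above the underside). The sleeve swallows this end, the only part in reach at the start, so the bracket must be put down and regripped
- short_end (a point): middle of the end face of the bracket's short leg (95 mm from the corner, 12 mm above the underside). At the start it lies on the shaker's -y side of the opening, under the hood
- shaker: low white shaker fixed on the bench, clear hood 52 mm high. Origin: bench level, guard's outer face, middle of the opening; x into the shaker, away from the robot; z up. Opening 64 mm wide, 40 mm high from the bench up, guard 6 mm thick. Space inside: bench as floor, 46 mm high, x 6 to 140, y -144 to 94 mm. Guard spans y -150 to 100 mm; housing behind, 71 mm high, to x 270 mm
- holder: storage sleeve, grey channel with clear top, fixed on the bench, 116 x 50 x 45 mm. Origin: bench level, middle of the mouth; x into the sleeve, z up; mouth faces roughly the robot. Inside 40 mm wide, 40 mm high, bench as floor, 110 mm deep to a closed back. With the long leg home the short leg stays outside, its near side 50 mm before the mouth, pointing to the sleeve's +y
- jar: bystander: small white jar 42 mm across and 55 mm tall, standing between shaker and sleeve; origin under its centre
- flask: bystander: conical glass flask 80 mm across and 116 mm tall, standing on the far left of the sleeve; origin under its centre
- flask_small: bystander: conical glass flask 68 mm across and 99 mm tall, farther left; origin under its centre
- reagent_bottle: bystander: amber bottle 72 mm across and 150 mm tall, on the right side of the bench; origin under its centre
There are look-alikes about, which are no part of the job. Of the things that look like the bracket, take the one that is farthest from the robot's base at the start.

How it is judged (in metres and radians):
On the way:
1. the bracket lies flat on the bench, wholly in front of the guard, let go and at rest (x of each of short_end, long_end in the frame of shaker below -0.004 m and x of bracket in the frame of shaker below -0.01 m and height (world z) of bracket below 0.006 m and angle between bracket's own z axis and vertical below 0.1 rad and contact force between bracket and the fingers below 0.1 N and linear speed of bracket below 0.02 m/s), for 0.2 s.
At the end, for the whole second after the job is handed in: the bracket lies flat on the bench at rest with its long leg home in the sleeve: the leg's end is within 15 mm of the sleeve's closed back (x of long_end in the frame of holder between 0.095 and 0.116 m and y of long_end in the frame of holder between -0.02 and 0.02 m and angle between the x axis of bracket and the x axis of holder, either way round below 0.25 rad and height (world z) of bracket below 0.006 m and angle between bracket's own z axis and vertical below 0.1 rad and linear speed of bracket below 0.02 m/s); the robot touches nothing.
It fails at once if the bracket is forced against the shaker (over 40 N) (contact force between bracket and shaker above 40 N).
It fails at once if the jar, a flask or the bottle is shifted by more than 30 mm (distance of any of jar, flask, flask_small, reagent_bottle from where it was at the start of the episode above 0.03 m).
It fails at once if the jar, a flask or the bottle is tipped over (angle between any of jar, flask, flask_small, reagent_bottle's own z axis and vertical above 0.5 rad).
It also fails if it takes over 72 s, if anything falls off the work surface, if the arm or the gripper's body presses on something with over 40 N, if the wrist force passes 120 N, or if a joint passes its speed limit or range.

## Working session

There is one attempt and no reset: what is moved stays moved. The work goes in short steps, Python scripts to look and compute and a tool call to move; the robot and the scene stay as the last step left them, time stands still between calls to the robot, and variables do not carry over. Pictures are saved under pics/ and viewed, and the job is handed in when it is done.

Besides the shell and the picture viewer there is one more tool, called after "Request:" by a JSON object that holds its "name" and its "arguments". arm_command: Moves the arm, as the interface text tells. Its arguments: {"type":"object","properties":{"increments":{"type":"array","items":{"type":"array","items":{"type":"number"}}},"jaw":{"type":"number"},"force":{"type":"number"}},"required":["increments"]}

```bash
mkdir -p pics
python3 - <<'E'
from bench import r
import cv2
print(r.sense(), r.finger_overhang)
for n in("scene","top"):
    cv2.imwrite(f"pics/{n}0.png",r.snapshot(n)[:,:,::-1]); print(r.camera_model(n))
for c in("scene","top"):
    for t in ["bracket","long_end","short_end","shaker","holder","jar","flask","flask_small","reagent_bottle"]:
        print(c,t,[(d["position"],round(d["conf"],2)) for d in r.spot_point(c,t)])
E
```

```text
{'time': 0.0, 'joint_pos': array([ 6.84448606e+01,  7.51563286e+00,  8.53282401e+01, -4.85951885e-04,
        8.72621726e+01, -4.89177481e+00]), 'qd': array([-0.03140373, -0.13998682,  0.12636386, -0.08363803,  0.0156932 ,
       -0.01210036]), 'joint_efforts': array([-1.10591791e-03, -5.69404471e+01, -5.00546908e+01, -4.39742253e-04,
        1.50546822e-02, -2.71898898e-05]), 'tool_pos': array([171.86507485, 574.42882932, 302.84880172]), 'tcp_rot': array([-9.01057008e+01,  8.55933361e-03, -1.66633489e+01]), 'ft_force': array([ 0.55844105, -0.47492063, -0.51112405]), 'wrist_torque': array([-0.03575235,  0.01228947, -0.01621355]), 'finger_gap': 85.44773473730156} 72.6
{'intrinsics': array([[361.3746282 ,   0.        , 324.61719913],
       [  0.        , 361.3746282 , 200.98790247],
       [  0.        ,   0.        ,   1.        ]]), 'cam_to_world': array([[-7.98157515e-01,  4.39197631e-01, -4.12371218e-01,
         9.93074968e+02],
       [ 6.02410658e-01,  5.89540712e-01, -5.38092137e-01,
         5.55923387e+02],
       [ 6.78082914e-03, -6.77899100e-01, -7.35123684e-01,
         
[... 865 characters left out ...]
9.0, 200.3], 0.83)]
scene holder [([341.9, 289.6], 0.88)]
scene jar [([319.4, 256.6], 0.61)]
scene flask [([371.1, 351.9], 0.74), ([231.8, 133.1], 0.48), ([341.7, 290.7], 0.42)]
scene flask_small [([437.0, 371.4], 0.85)]
scene reagent_bottle [([230.0, 132.4], 0.77)]
top bracket [([302.0, 265.5], 0.97), ([378.9, 265.3], 0.62)]
top long_end [([256.5, 285.8], 0.87), ([340.9, 292.7], 0.86), ([358.6, 207.9], 0.68)]
top short_end [([314.6, 288.9], 0.76), ([395.7, 288.3], 0.66)]
top shaker [([355.4, 179.2], 0.95)]
top holder [([256.8, 174.2], 0.59)]
top jar [([292.3, 174.3], 0.49)]
top flask [([216.4, 165.0], 0.72)]
top flask_small [([182.5, 183.2], 0.9)]
top reagent_bottle [([461.3, 193.6], 0.55)]
```

View pics/scene0.png

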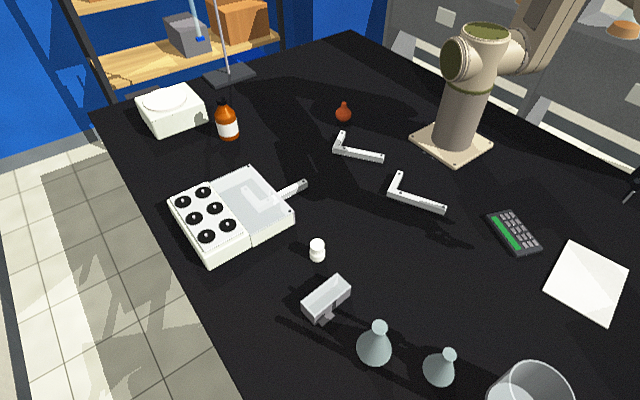

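View pics/top0.png

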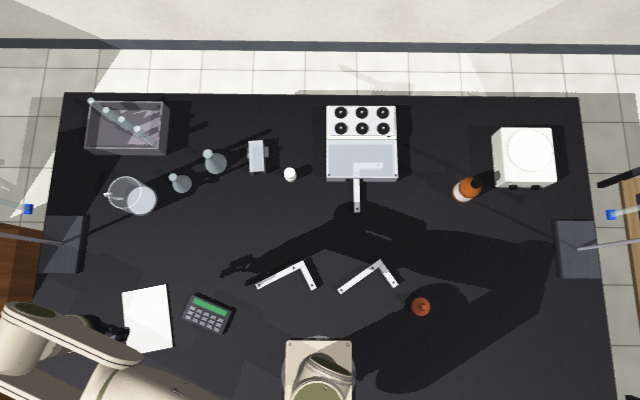

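Candidates for the bracket in the top view: (302,265), (379,265) and the one with its corner at about (357,167) and its leg out to (357,210). The third is in the shaker's opening and farthest from the base, so I choose it. I'll check it in a close crop.

```bash
cat > h.py <<'E'
from bench import r
import numpy as np, cv2
from scipy.spatial.transform import Rotation as Ro
def w(cam,px,z):
    m=r.camera_model(cam);K=m["intrinsics"];T=m["cam_to_world"]
    d=T[:3,:3]@np.linalg.inv(K)@np.array([px[0],px[1],1.]);o=T[:3,3]
    return o+d*(z-o[2])/d[2]
def proj(cam,P):
    m=r.camera_model(cam);K=m["intrinsics"];T=m["cam_to_world"]
    p=T[:3,:3].T@(np.asarray(P,float)-T[:3,3]);q=K@p;return q[:2]/q[2]
def crop(cam,u0,v0,u1,v1,s,name,img=None):
    if img is None: img=r.snapshot(cam)
    cv2.imwrite("pics/"+name,cv2.resize(img[v0:v1,u0:u1,::-1],None,fx=s,fy=s,interpolation=cv2.INTER_CUBIC))
E
python3 - <<'E'
from h import *
i=cv2.imread("pics/top0.png")[:,:,::-1]; crop("top",230,95,430,225,4,"c_top.png",i)
i=cv2.imread("pics/scene0.png")[:,:,::-1]; crop("scene",160,155,360,305,4,"c_scene.png",i)
np.set_printoptions(precision=1,suppress=True)
for n,p,z in [("long_end",(358.6,207.9),12),("shaker",(355.4,179.2),0),("holder",(256.8,174.2),0),("jar",(292.3,174.3),0),("flask",(216.4,165),0),("fs",(182.5,183.2),0),("bot",(461.3,193.6),0)]: print(n,w("top",p,z))
for n,p,z in [("long_end",(305.2,182.7),12),("shaker",(279,200.3),0),("holder",(341.9,289.6),0),("jar",(319.4,256.6),0)]: print("s",n,w("scene",p,z))
E
```

```text
long_end [ 558.  -138.7   12. ]
shaker [ 666.6 -129.1    0. ]
holder [682. 230.   0.]
jar [682.9 100.7   0. ]
flask [715.4 379.2   0. ]
fs [645.6 497.6   0. ]
bot [ 616.5 -511.6    0. ]
s long_end [ 547.1 -127.6   12. ]
s shaker [ 648.4 -122.7    0. ]
s holder [684.7 227.9  -0. ]
s jar [671.4 115.7   0. ]
```

View pics/c_top.png

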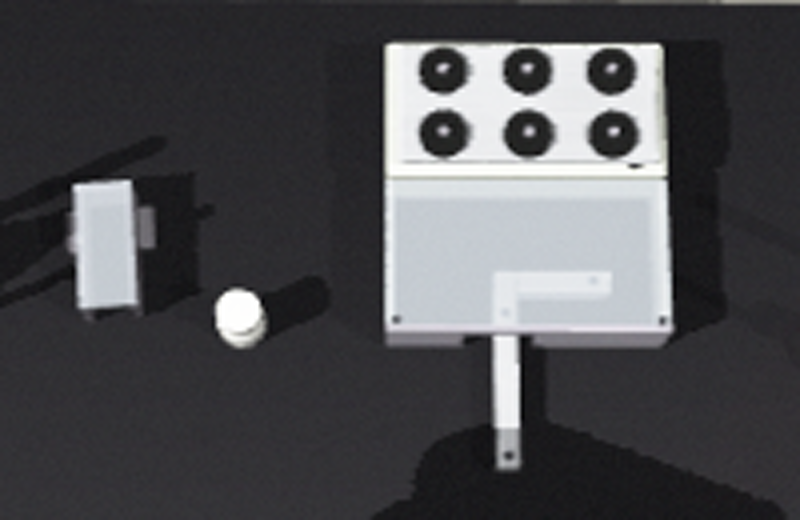

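View pics/c_scene.png

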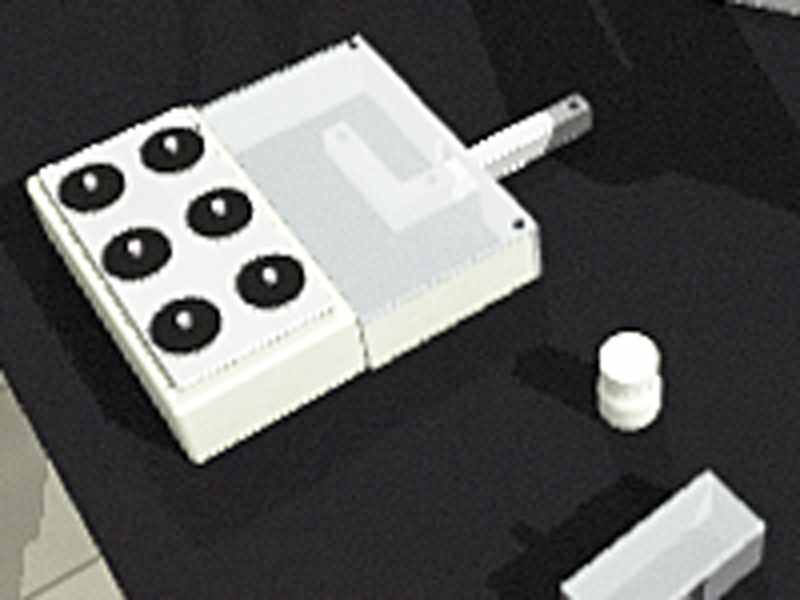

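```bash
cat > fit.py <<'E'
from h import *
from scipy.optimize import least_squares
def fit(obs,x0):
    L=np.array([o[1] for o in obs],float);P=np.array([o[2] for o in obs],float)
    def res(q):
        R=Ro.from_euler('z',q[2],degrees=True).as_matrix()
        W=L@R.T+np.array([q[0],q[1],0])
        return np.concatenate([proj(o[0],x)-p for o,x,p in zip(obs,W,P)])
    s=least_squares(res,x0,x_scale=[10,10,5],loss='soft_l1'); return s.x,res(s.x).reshape(-1,2)
def top(c,u0=230,v0=95,s=4): return (u0+(c[0]+.5)/s-.5, v0+(c[1]+.5)/s-.5)
def sc(c): return top(c,160,155)
def overlay(img,cam,q,edges,u0,v0,u1,v1,s,col):
    R=Ro.from_euler('z',q[2],degrees=True).as_matrix()
    for poly in edges:
        p=np.array([proj(cam,R@np.array(a,float)+[q[0],q[1],0]) for a in poly])
        p=((p-[u0,v0]+.5)*s-.5)
        cv2.polylines(img,[np.round(p*16).astype(np.int32)],True,col,1,cv2.LINE_AA,4)
B=lambda z:[(-10,-10,z),(170,-10,z),(170,10,z),(10,10,z),(10,95,z),(-10,95,z)]
BR=[B(0),B(24)]
H=[[(0,-25,z),(116,-25,z),(116,25,z),(0,25,z)] for z in(0,45)]
S=[[(0,-150,z),(270,-150,z),(270,100,z),(0,100,z)] for z in(0,52)]+[[(0,-32,0),(0,32,0),(0,32,40),(0,-32,40)]]
def show(cam,img,items,box,s,name):
    u0,v0,u1,v1=box
    c=cv2.resize(img[v0:v1,u0:u1,::-1],None,fx=s,fy=s,interpolation=cv2.INTER_CUBIC).copy()
    for q,e,col in items: overlay(c,cam,q,e,u0,v0,u1,v1,s,col)
    cv2.imwrite("pics/"+name,c)
E
python3 - <<'E'
from fit import *
np.set_printoptions(precision=2,suppress=True)
T,C="top","scene"
qs,e=fit([(T,(0,100,0),top((386,346))),(T,(0,-150,0),top((667,346))),(T,(0,32,0),top((463,346))),(T,(0,-32,0),top((534,346))),
 (T,(270,100,71),top((386,44))),(T,(270,-150,71),top((664,44))),(T,(0,100,52),top((386,331))),(T,(0,-150,52),top((672,329))),
 (C,(0,-150,52),sc((357,36))),(C,(0,100,52),sc((540,234)))],[660,-129,0]);print("shaker",qs,"\n",e)
qb,e=fit([(T,(-10,-10,24),top((493,272))),(T,(-10,95,24),top((611,272))),(T,(10,95,24),top((611,295))),(T,(170,-10,24),top((497,458))),(T,(170,10,24),top((520,458))),
 (C,(-10,-10,24),sc((398,232))),(C,(-10,95,24),sc((323,130)))],[720,-130,180]);print("br",qb,"\n",e)
qh,e=fit([(T,(116,25,45),top((73,185))),(T,(116,-25,45),top((131,181))),(T,(0,-25,45),top((137,305))),(T,(0,25,45),top((79,309)))],[682,230,0]);print("hold",qh,"\n",e)
it=[(qs,S,(0,0,255)),(qb,BR,(0,160,0)),(qh,H,(255,0,0))]
show(T,cv2.imread("pics/top0.png")[:,:,::-1],it,(230,95,430,225),4,"o_top.png")
show(C,cv2.imread("pics/scene0.png")[:,:,::-1],it,(160,155,380,330),3.6,"o_scene.png")
E
```

```text
shaker [ 658.53 -123.      0.71] 
 [[ 0.08  0.29]
 [-1.4   0.11]
 [-0.45  0.24]
 [-0.6   0.2 ]
 [-0.09 -1.98]
 [-0.11 -2.09]
 [ 0.26  0.23]
 [ 0.02  0.55]
 [ 0.05 -0.87]
 [-0.82 -3.06]]
br [ 713.02 -127.68  180.77] 
 [[-0.26 -0.27]
 [-0.67 -0.37]
 [-0.48 -0.79]
 [-0.25  2.29]
 [-0.31  2.26]
 [-1.63 -5.67]
 [-0.49 -0.46]]
hold [679.56 223.49   5.03] 
 [[ 0.3   0.  ]
 [-0.27 -0.02]
 [-0.18 -0.02]
 [ 0.16  0.04]]
```

View pics/o_top.png

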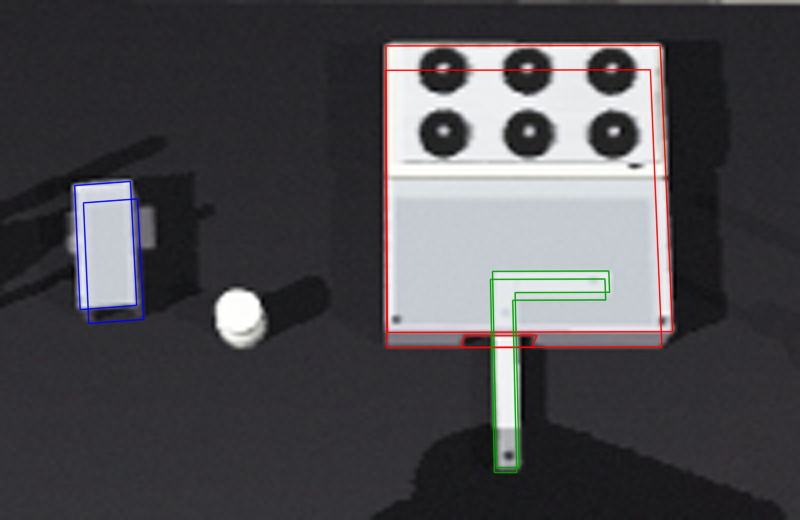

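View pics/o_scene.png

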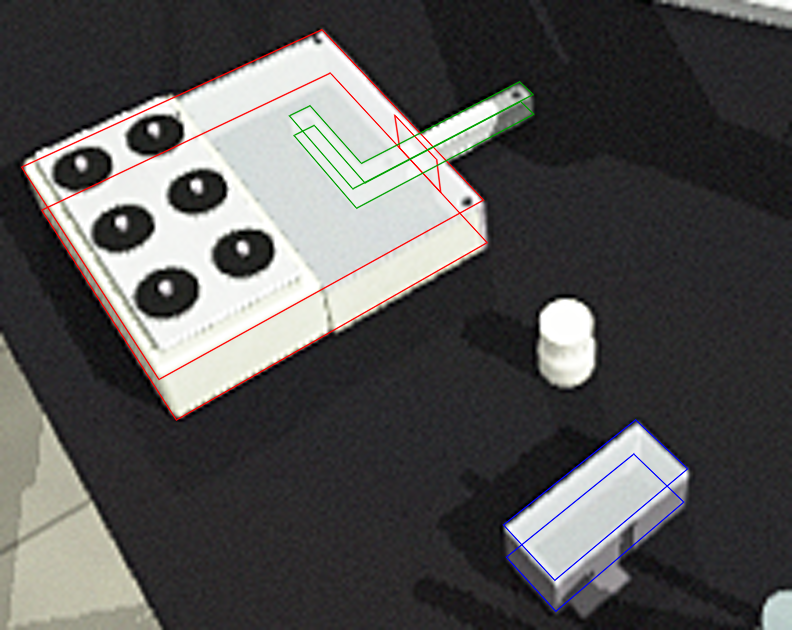

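The crop confirms the choice: the farthest bracket, with its leg out of the opening towards the robot at (357,210) in the top view. The fitted outlines match in both views. Next I'll plan the extraction path in the plane.

```bash
cat > plan.py <<'E'
import numpy as np, heapq, json
from scipy.spatial.transform import Rotation as Ro
qs=np.array([658.5,-123.0,0.71]); qb=np.array([713.0,-127.7,180.77])
def rot(a): a=np.radians(a);return np.array([[np.cos(a),-np.sin(a)],[np.sin(a),np.cos(a)]])
st=rot(-qs[2])@(qb[:2]-qs[:2]); th0=qb[2]-qs[2]
print("bracket in shaker",st,th0)
def seg(a,b): 
    n=int(np.hypot(b[0]-a[0],b[1]-a[1])/1.5)+2; t=np.linspace(0,1,n)[:,None]; return np.array(a)+(np.array(b)-np.array(a))*t
P=np.vstack([seg((0,32),(0,100)),seg((6,32),(6,94)),seg((0,32),(6,32)),seg((0,-32),(0,-150)),seg((6,-32),(6,-144)),seg((0,-32),(6,-32)),
 seg((6,94),(140,94)),seg((6,-144),(140,-144)),seg((140,-144),(140,94))])
G=150
rects=[(-10,170,-10,10),(-10,10,-10,95),(G-13,G+13,-28,28)]
def clear(x,y,th):
    q=(P-[x,y])@rot(th)   # into bracket frame
    m=1e9
    for k,(a,b,c,d) in enumerate(rects):
        dx=np.maximum(np.maximum(a-q[:,0],q[:,0]-b),0);dy=np.maximum(np.maximum(c-q[:,1],q[:,1]-d),0)
        m=min(m,np.hypot(dx,dy).min())
    return m
D=3; TH=3
from functools import lru_cache
@lru_cache(None)
def cl(i,j,k): return clear(st[0]+i*D,st[1]+j*D,th0+k*TH)
def cost(c): return 1+ (12/max(c,.5))**2
s=(0,0,0);pq=[(0,s)];dist={s:0};prev={}
while pq:
    d,u=heapq.heappop(pq)
    if d>dist[u]: continue
    x=st[0]+u[0]*D
    if u[2]*TH>=90 and x<-125: break
    for di in(-1,0,1):
      for dj in(-1,0,1):
        for dk in(0,1,-1):
          v=(u[0]+di,u[1]+dj,u[2]+dk)
          if (di,dj,dk)==(0,0,0) or abs(v[1])>30 or v[2]<-5 or v[2]>34 or v[0]>4 or v[0]<-70: continue
          c=cl(*v)
          if c<2: continue
          nd=d+np.sqrt(di*di+dj*dj+dk*dk*2)*cost(c)
          if nd<dist.get(v,1e18): dist[v]=nd;prev[v]=u;heapq.heappush(pq,(nd,v))
path=[u]
while path[-1] in prev: path.append(prev[path[-1]])
path=path[::-1]
for p in path: print(np.round([st[0]+p[0]*D,st[1]+p[1]*D,p[2]*TH,cl(*p)],1))
np.save("path.npy",np.array([[st[0]+p[0]*D,st[1]+p[1]*D,th0+p[2]*TH,cl(*p)] for p in path]))
E
time python3 plan.py
```

```text
bracket in shaker [54.43757546 -5.37497701] 180.06
[54.4 -5.4  0.  16.6]
[51.4 -2.4  0.  19.6]
[48.4  0.6  3.  20. ]
[45.4  3.6  6.  20.6]
[42.4  3.6  6.  20.9]
[39.4  3.6  6.  21.3]
[36.4  6.6  9.  19.9]
[33.4  6.6 12.  20.5]
[30.4  6.6 15.  19.4]
[27.4  6.6 18.  18.2]
[24.4  6.6 21.  17.3]
[21.4  6.6 24.  16.5]
[18.4  6.6 27.  16. ]
[15.4  6.6 30.  15.7]
[12.4  6.6 33.  14.8]
[ 9.4  6.6 36.  12.7]
[ 6.4  6.6 39.  11.5]
[ 3.4  6.6 42.  11.3]
[ 0.4  6.6 45.  11.2]
[-2.6  6.6 48.  11.7]
[-5.6  6.6 51.  12.8]
[-8.6  9.6 54.  13.1]
[-11.6   9.6  57.   15.1]
[-14.6   9.6  60.   15.8]
[-17.6   9.6  63.   16.4]
[-20.6   9.6  66.   17.3]
[-23.6   9.6  69.   18.3]
[-26.6   9.6  72.   19.5]
[-29.6   9.6  75.   19.2]
[-32.6   9.6  75.   20. ]
[-35.6   9.6  75.   19.5]
[-38.6   9.6  78.   19.9]
[-41.6   9.6  78.   20.5]
[-44.6   9.6  78.   20.3]
[-47.6   9.6  78.   19.6]
[-50.6   9.6  81.   20. ]
[-53.6   9.6  81.   20.4]
[-56.6   9.6  81.   20.9]
[-59.6   9.6  81.   20.9]
[-62.6   9.6  81.   20.5]
[-65.6   9.6  81.   20. ]
[-68.6   9.6  81.   19.5]
[-71.6   9.6  84.   19.7]
[-74.6   9.6  84.   20. ]
[-77.6   9.6  84.   20.3]
[-80.6   9.6  84.   20.6]
[-83.6   9.6  84.   20.9]
[-86.6   9.6  84.   21.2]
[-89.6   9.6  84.   21.5]
[-92.6   9.6  84.   21.8]
[-95.6   9.6  84.   21.9]
[-98.6   9.6  84.   22.4]
[-101.6    9.6   84.    23.1]
[-104.6    9.6   84.    24. ]
[-107.6    9.6   84.    25.3]
[-110.6    9.6   84.    26.9]
[-113.6    9.6   84.    28.7]
[-116.6    9.6   84.    30.6]
[-119.6    9.6   84.    32.8]
[-122.6    9.6   87.    32.2]
[-125.6    9.6   90.    32.9]
real	0m6.846s
user	0m7.152s
sys	0m0.144s
```

```bash
cat > mv.py <<'E'
# planning only: prints rows to type; keeps the commanded pose
import json,os,numpy as np
from scipy.spatial.transform import Rotation as Ro
F="cmd.json"
def load():
    return json.load(open(F)) if os.path.exists(F) else [172.01,574.821,303.892,-16.667]
def R(yaw): return Ro.from_euler('xyz',[-90,0,yaw],degrees=True).as_matrix()
def rows(wps):
    """wps: 10 x (x,y,z,yaw deg continuous)"""
    c=load();R0=R(c[3]);out=[]
    for w in wps:
        t=R0.T@(np.array(w[:3])-c[:3])/1000; out.append([*np.round(t,4),0,round(-np.radians(w[3]-c[3]),3),0])
    l=out[-1]; n=R0@np.array(l[:3])*1000+c[:3]
    json.dump([*n,c[3]-np.degrees(l[4])],open(F,"w"))
    print(json.dumps([[float(v)+0.0 for v in o] for o in out]).replace(" ",""))
def lin(a,b,n=10,m=None):
    m=m or n
    return [list(np.array(a)+(np.array(b)-a)*min(1,(i+1)/m)) for i in range(n)]
E
cp /dev/null log
python3 - <<'E'
from mv import *
a=load(); b=[563,-129.7,150,-179.2]; mid=(np.array(a)+b)/2; mid[2]=280
rows(lin(a,mid)); rows(lin(load(),b))
E
```

```text
[[0.0288,0.0024,-0.0281,0.0,0.142,0.0],[0.0577,0.0048,-0.0563,0.0,0.284,0.0],[0.0865,0.0072,-0.0844,0.0,0.426,0.0],[0.1153,0.0096,-0.1126,0.0,0.567,0.0],[0.1442,0.0119,-0.1407,0.0,0.709,0.0],[0.173,0.0143,-0.1688,0.0,0.851,0.0],[0.2018,0.0167,-0.197,0.0,0.993,0.0],[0.2307,0.0191,-0.2251,0.0,1.135,0.0],[0.2595,0.0215,-0.2533,0.0,1.277,0.0],[0.2883,0.0239,-0.2814,0.0,1.418,0.0]]
[[0.0322,0.013,0.0242,0.0,0.142,0.0],[0.0644,0.026,0.0484,0.0,0.284,0.0],[0.0966,0.039,0.0726,0.0,0.426,0.0],[0.1288,0.052,0.0969,0.0,0.567,0.0],[0.161,0.065,0.1211,0.0,0.709,0.0],[0.1932,0.078,0.1453,0.0,0.851,0.0],[0.2254,0.091,0.1695,0.0,0.993,0.0],[0.2576,0.104,0.1937,0.0,1.135,0.0],[0.2898,0.117,0.2179,0.0,1.277,0.0],[0.322,0.13,0.2421,0.0,1.419,0.0]]
```

Request:
{"name": "arm_command", "arguments": {"increments": [[0.0288, 0.0024, -0.0281, 0, 0.142, 0], [0.0577, 0.0048, -0.0563, 0, 0.284, 0], [0.0865, 0.0072, -0.0844, 0, 0.426, 0], [0.1153, 0.0096, -0.1126, 0, 0.567, 0], [0.1442, 0.0119, -0.1407, 0, 0.709, 0], [0.173, 0.0143, -0.1688, 0, 0.851, 0], [0.2018, 0.0167, -0.197, 0, 0.993, 0], [0.2307, 0.0191, -0.2251, 0, 1.135, 0], [0.2595, 0.0215, -0.2533, 0, 1.277, 0], [0.2883, 0.0239, -0.2814, 0, 1.418, 0]], "jaw": -1}}

```text
time: 2.25
tool_pos: [368.0, 221.4, 280.2]
tcp_rot: [-90.0, 0.0, -98.2]
ft_force: [1.3, 0.6, -0.1]
finger_gap: 85.0
```

Request:
{"name": "arm_command", "arguments": {"increments": [[0.0322, 0.013, 0.0242, 0, 0.142, 0], [0.0644, 0.026, 0.0484, 0, 0.284, 0], [0.0966, 0.039, 0.0726, 0, 0.426, 0], [0.1288, 0.052, 0.0969, 0, 0.567, 0], [0.161, 0.065, 0.1211, 0, 0.709, 0], [0.1932, 0.078, 0.1453, 0, 0.851, 0], [0.2254, 0.091, 0.1695, 0, 0.993, 0], [0.2576, 0.104, 0.1937, 0, 1.135, 0], [0.2898, 0.117, 0.2179, 0, 1.277, 0], [0.322, 0.13, 0.2421, 0, 1.419, 0]]}}

```text
time: 3.5
tool_pos: [563.7, -131.0, 149.7]
tcp_rot: [-90.0, 0.0, -179.5]
ft_force: [-0.2, 0.9, 0.4]
finger_gap: 85.5
```

Run:
```python
from mv import *
a=load(); print(a); b=[563,-129.7,77,-179.2]
rows(lin(a,b,10,7))
```

```text
[562.9587679940414, -129.70549394697775, 149.992, -179.21512647861454]
[[0.0,0.0104,0.0,0.0,0.0,0.0],[0.0,0.0209,0.0,0.0,0.0,0.0],[0.0,0.0313,0.0,0.0,0.0,0.0],[0.0,0.0417,0.0,0.0,0.0,0.0],[0.0,0.0521,0.0,0.0,0.0,0.0],[0.0,0.0626,0.0,0.0,0.0,0.0],[0.0,0.073,0.0,0.0,0.0,0.0],[0.0,0.073,0.0,0.0,0.0,0.0],[0.0,0.073,0.0,0.0,0.0,0.0],[0.0,0.073,0.0,0.0,0.0,0.0]]
```

Request:
{"name": "arm_command", "arguments": {"increments": [[0, 0.0104, 0, 0, 0, 0], [0, 0.0209, 0, 0, 0, 0], [0, 0.0313, 0, 0, 0, 0], [0, 0.0417, 0, 0, 0, 0], [0, 0.0521, 0, 0, 0, 0], [0, 0.0626, 0, 0, 0, 0], [0, 0.073, 0, 0, 0, 0], [0, 0.073, 0, 0, 0, 0], [0, 0.073, 0, 0, 0, 0], [0, 0.073, 0, 0, 0, 0]]}}

```text
time: 4.75
tool_pos: [563.5, -129.8, 77.6]
tcp_rot: [-90.0, 0.1, -179.2]
ft_force: [1.0, 0.6, 0.0]
finger_gap: 85.4
```

Run:
```python
from h import *
crop("scene",200,120,400,270,4,"g1.png"); s=r.sense();print(s["tool_pos"],s["ft_force"],s["time"])
```

```text
[ 563.41637774 -129.81728036   77.55498303] [ 0.63784484 -0.19871375 -0.75880492] 4.8
```

View pics/g1.png

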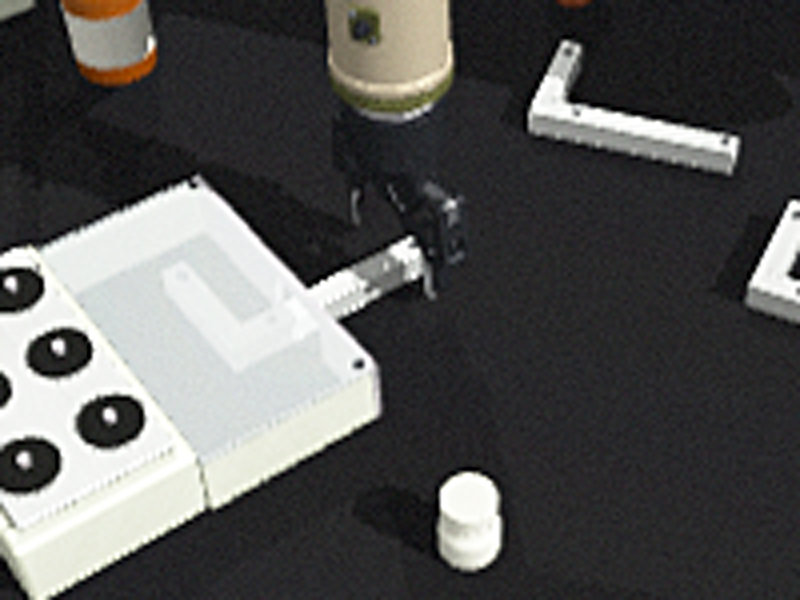

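The fingers straddle the leg near its end, at about (425,265) in the crop, and nothing has been touched. Closing now.

Request:
{"name": "arm_command", "arguments": {"increments": [[0, 0, 0, 0, 0, 0], [0, 0, 0, 0, 0, 0], [0, 0, 0, 0, 0, 0], [0, 0, 0, 0, 0, 0], [0, 0, 0, 0, 0, 0], [0, 0, 0, 0, 0, 0], [0, 0, 0, 0, 0, 0], [0, 0, 0, 0, 0, 0], [0, 0, 0, 0, 0, 0], [0, 0, 0, 0, 0, 0]], "jaw": 1, "force": 90}}

```text
time: 6.05
tool_pos: [563.2, -129.7, 77.3]
tcp_rot: [-90.0, 0.0, -179.2]
ft_force: [-0.6, 0.3, 4.7]
finger_gap: 18.1
```

```bash
python3 - <<'E'
from mv import *
import plan
E
python3 - <<'E'
import re
s=open('plan.py').read().split('D=3; TH')[0]
open('geo.py','w').write(s)
E
cat > ext.py <<'E'
from geo import *
from mv import *
W=np.array([(54.4,-5.4,0),(45,3,6),(36,6.6,9),(6,6.6,39),(-8.6,9,54),(-30,9.6,75),(-60,9.6,81),(-126,9.6,88)],float)
L=np.r_[0,np.cumsum(np.hypot(np.hypot(np.diff(W[:,0]),np.diff(W[:,1])),1.5*np.diff(W[:,2])))]
def at(s):
    p=np.array([np.interp(s,L,W[:,k]) for k in range(3)]); th=th0+p[2]
    c=qs[:2]+rot(qs[2])@p[:2]; g=c+rot(th+qs[2])@[G,0]
    return p,th,[g[0],g[1],None,th+qs[2]-360]
if __name__=="__main__":
    print(L); print(min(clear(*at(s)[0][:2],at(s)[1]) for s in np.linspace(0,L[-1],200)))
E
python3 ext.py
```

```text
bracket in shaker [54.43757546 -5.37497701] 180.06
[54.4 -5.4  0.  16.6]
[51.4 -2.4  0.  19.6]
[48.4  0.6  3.  20. ]
[45.4  3.6  6.  20.6]
[42.4  3.6  6.  20.9]
[39.4  3.6  6.  21.3]
[36.4  6.6  9.  19.9]
[33.4  6.6 12.  20.5]
[30.4  6.6 15.  19.4]
[27.4  6.6 18.  18.2]
[24.4  6.6 21.  17.3]
[21.4  6.6 24.  16.5]
[18.4  6.6 27.  16. ]
[15.4  6.6 30.  15.7]
[12.4  6.6 33.  14.8]
[ 9.4  6.6 36.  12.7]
[ 6.4  6.6 39.  11.5]
[ 3.4  6.6 42.  11.3]
[ 0.4  6.6 45.  11.2]
[-2.6  6.6 48.  11.7]
[-5.6  6.6 51.  12.8]
[-8.6  9.6 54.  13.1]
[-11.6   9.6  57.   15.1]
[-14.6   9.6  60.   15.8]
[-17.6   9.6  63.   16.4]
[-20.6   9.6  66.   17.3]
[-23.6   9.6  69.   18.3]
[-26.6   9.6  72.   19.5]
[-29.6   9.6  75.   19.2]
[-32.6   9.6  75.   20. ]
[-35.6   9.6  75.   19.5]
[-38.6   9.6  78.   19.9]
[-41.6   9.6  78.   20.5]
[-44.6   9.6  78.   20.3]
[-47.6   9.6  78.   19.6]
[-50.6   9.6  81.   20. ]
[-53.6   9.6  81.   20.4]
[-56.6   9.6  81.   20.9]
[-59.6   9.6  81.   20.9]
[-62.6   9.6  81.   20.5]
[-65.6   9.6  81.   20. ]
[-68.6   9.6  81.   19.5]
[-71.6   9.6  84.   19.7]
[-74.6   9.6  84.   20. ]
[-77.6   9.6  84.   20.3]
[-80.6   9.6  84.   20.6]
[-83.6   9.6  84.   20.9]
[-86.6   9.6  84.   21.2]
[-89.6   9.6  84.   21.5]
[-92.6   9.6  84.   21.8]
[-95.6   9.6  84.   21.9]
[-98.6   9.6  84.   22.4]
[-101.6    9.6   84.    23.1]
[-104.6    9.6   84.    24. ]
[-107.6    9.6   84.    25.3]
[-110.6    9.6   84.    26.9]
[-113.6    9.6   84.    28.7]
[-116.6    9.6   84.    30.6]
[-119.6    9.6   84.    32.8]
[-122.6    9.6   87.    32.2]
[-125.6    9.6   90.    32.9]
bracket in shaker [54.43757546 -5.37497701] 180.06
[  0.          15.48935118  26.17625906  80.25952819 107.18850886
 145.27485812 176.59577765 243.42578588]
10.195541149308418
```

Run:
```python
from ext import *
z=80.5
def seg_(s0,s1,z,n=10,m=10,z0=None):
    o=[]
    for i in range(n):
        f=min(1,(i+1)/m); g=at(s0+(s1-s0)*f)[2]; o.append([g[0],g[1],z,g[3]])
    return o
w=seg_(0,26.2,z,8,8); a=load(); g=at(0)[2]; print(a,g)
rows([[g[0],g[1],79,g[3]],[g[0],g[1],z,g[3]]]+w)
rows(seg_(26.2,107.2,z,10,10))
```

```text
bracket in shaker [54.43757546 -5.37497701] 180.06
[562.9587679940414, -129.70549394697775, 76.99199999999999, -179.21512647861454] [np.float64(562.9762828678092), np.float64(-129.74128128864186), None, np.float64(-179.23)]
[[0.0,-0.002,0.0,0.0,0.0,0.0],[0.0,-0.0035,0.0,0.0,0.0,0.0],[0.0019,-0.0035,0.0016,0.0,-0.022,0.0],[0.0038,-0.0035,0.0031,0.0,-0.044,0.0],[0.0056,-0.0035,0.0047,0.0,-0.066,0.0],[0.0073,-0.0035,0.0062,0.0,-0.088,0.0],[0.0092,-0.0035,0.0077,0.0,-0.109,0.0],[0.0117,-0.0035,0.0089,0.0,-0.125,0.0],[0.0141,-0.0035,0.0102,0.0,-0.141,0.0],[0.0165,-0.0035,0.0115,0.0,-0.157,0.0]]
[[0.004,0.0,0.011,0.0,-0.078,0.0],[0.0071,0.0,0.022,0.0,-0.157,0.0],[0.0092,0.0,0.0328,0.0,-0.235,0.0],[0.0105,0.0,0.0435,0.0,-0.314,0.0],[0.0108,0.0,0.0538,0.0,-0.392,0.0],[0.0104,0.0,0.0638,0.0,-0.471,0.0],[0.009,0.0,0.0731,0.0,-0.549,0.0],[0.0066,0.0,0.0815,0.0,-0.628,0.0],[0.0036,0.0,0.0894,0.0,-0.707,0.0],[-0.0002,0.0,0.0967,0.0,-0.785,0.0]]
```

Request:
{"name": "arm_command", "arguments": {"increments": [[0, -0.002, 0, 0, 0, 0], [0, -0.0035, 0, 0, 0, 0], [0.0019, -0.0035, 0.0016, 0, -0.022, 0], [0.0038, -0.0035, 0.0031, 0, -0.044, 0], [0.0056, -0.0035, 0.0047, 0, -0.066, 0], [0.0073, -0.0035, 0.0062, 0, -0.088, 0], [0.0092, -0.0035, 0.0077, 0, -0.109, 0], [0.0117, -0.0035, 0.0089, 0, -0.125, 0], [0.0141, -0.0035, 0.0102, 0, -0.141, 0], [0.0165, -0.0035, 0.0115, 0, -0.157, 0]]}}

```text
time: 7.3
tool_pos: [546.5, -141.5, 80.5]
tcp_rot: [-90.0, 0.0, -170.2]
ft_force: [0.1, 0.2, -2.9]
finger_gap: 18.1
```

Run:
```python
from fit import *
from ext import at
p,th,g=at(26.2); c=np.array(g[:2])-0; 
from geo import rot,qs
q=qs[:2]+rot(qs[2])@p[:2]; qb=[q[0],q[1],th+qs[2]]
it=[(qs,S,(0,0,255)),(qb,BR,(0,160,0))]
t=r.snapshot("top");s=r.snapshot("scene")
show("top",t,it,(300,120,430,225),6,"e_top.png");show("scene",s,it,(190,130,360,260),4.5,"e_scene.png")
```

```text
bracket in shaker [54.43757546 -5.37497701] 180.06
```

View pics/e_top.png

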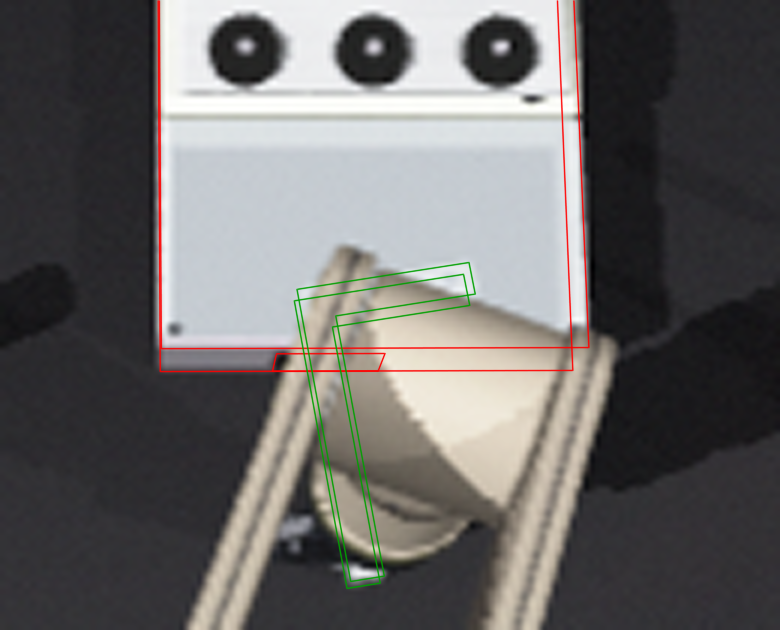

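View pics/e_scene.png

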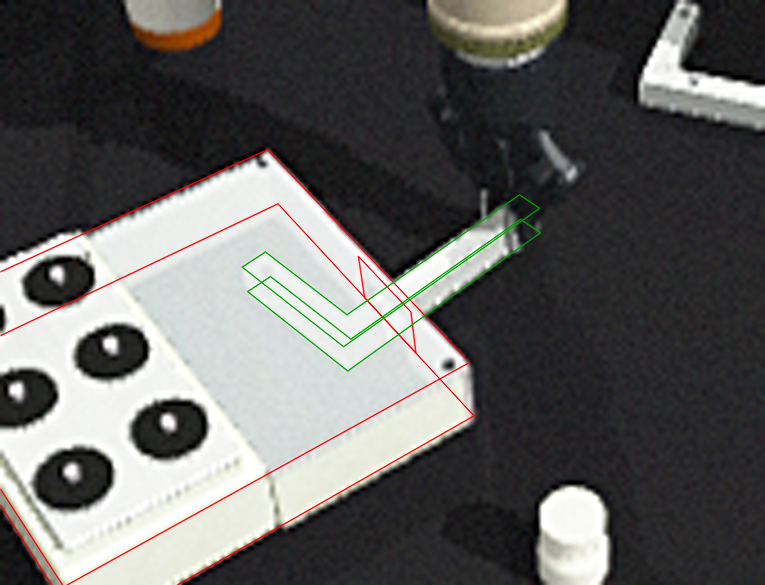

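Run:
```python
from h import *
i=r.snapshot("scene"); c=i[150:230,190:320,::-1]; c=cv2.resize(c,None,fx=6,fy=6,interpolation=cv2.INTER_CUBIC)
c=np.clip((c.astype(float)-120)*2,0,255).astype(np.uint8); cv2.imwrite("pics/e2.png",c)
```

```text
(no output)
```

View pics/e2.png

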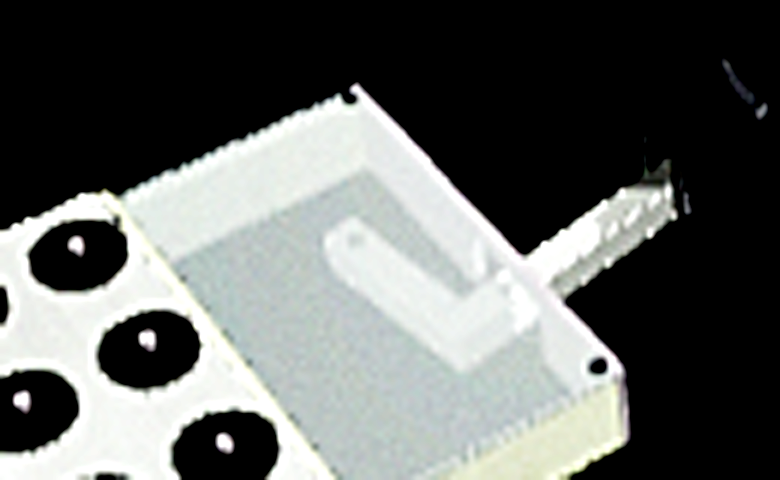

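The stretched crop shows the bracket under the hood with its outer corner near (267,212), as predicted, and the forces are small. Going on with the turn.

Request:
{"name": "arm_command", "arguments": {"increments": [[0.004, 0, 0.011, 0, -0.078, 0], [0.0071, 0, 0.022, 0, -0.157, 0], [0.0092, 0, 0.0328, 0, -0.235, 0], [0.0105, 0, 0.0435, 0, -0.314, 0], [0.0108, 0, 0.0538, 0, -0.392, 0], [0.0104, 0, 0.0638, 0, -0.471, 0], [0.009, 0, 0.0731, 0, -0.549, 0], [0.0066, 0, 0.0815, 0, -0.628, 0], [0.0036, 0, 0.0894, 0, -0.707, 0], [-0.0002, 0, 0.0967, 0, -0.785, 0]]}}

```text
time: 8.7
tool_pos: [563.6, -237.0, 80.5]
tcp_rot: [-90.0, -0.0, -125.1]
ft_force: [0.4, -0.3, -2.8]
finger_gap: 18.3
```

Run:
```python
from h import *
i=r.snapshot("scene"); c=i[130:230,190:350,::-1]; c=cv2.resize(c,None,fx=5,fy=5,interpolation=cv2.INTER_CUBIC)
c=np.clip((c.astype(float)-60)*1.4,0,255).astype(np.uint8); cv2.imwrite("pics/e3.png",c)
i=r.snapshot("top");crop("top",280,120,440,240,5,"e3t.png",i)
from ext import *
z=80.5
o=[]
for i in range(10):
    g=at(107.2+(176.6-107.2)*(i+1)/10)[2]; o.append([g[0],g[1],z,g[3]])
rows(o)
o=[]
for i in range(10):
    g=at(176.6+(243.4-176.6)*(i+1)/10)[2]; o.append([g[0],g[1],z,g[3]])
rows(o)
```

```text
bracket in shaker [54.43757546 -5.37497701] 180.06
[[0.0018,0.0,0.0068,0.0,-0.067,0.0],[0.003,0.0,0.0135,0.0,-0.134,0.0],[0.0035,0.0,0.0202,0.0,-0.201,0.0],[0.0034,0.0,0.0267,0.0,-0.267,0.0],[0.0026,0.0,0.0331,0.0,-0.334,0.0],[0.0034,0.0,0.035,0.0,-0.379,0.0],[0.006,0.0,0.0328,0.0,-0.402,0.0],[0.0085,0.0,0.0306,0.0,-0.425,0.0],[0.0109,0.0,0.0284,0.0,-0.448,0.0],[0.0133,0.0,0.0261,0.0,-0.471,0.0]]
[[0.001,0.0,-0.0047,0.0,-0.013,0.0],[0.002,0.0,-0.0093,0.0,-0.025,0.0],[0.003,0.0,-0.014,0.0,-0.037,0.0],[0.0039,0.0,-0.0187,0.0,-0.049,0.0],[0.0048,0.0,-0.0234,0.0,-0.062,0.0],[0.0057,0.0,-0.0281,0.0,-0.074,0.0],[0.0066,0.0,-0.0328,0.0,-0.086,0.0],[0.0075,0.0,-0.0375,0.0,-0.098,0.0],[0.0083,0.0,-0.0422,0.0,-0.11,0.0],[0.0091,0.0,-0.0469,0.0,-0.123,0.0]]
```

View pics/e3.png

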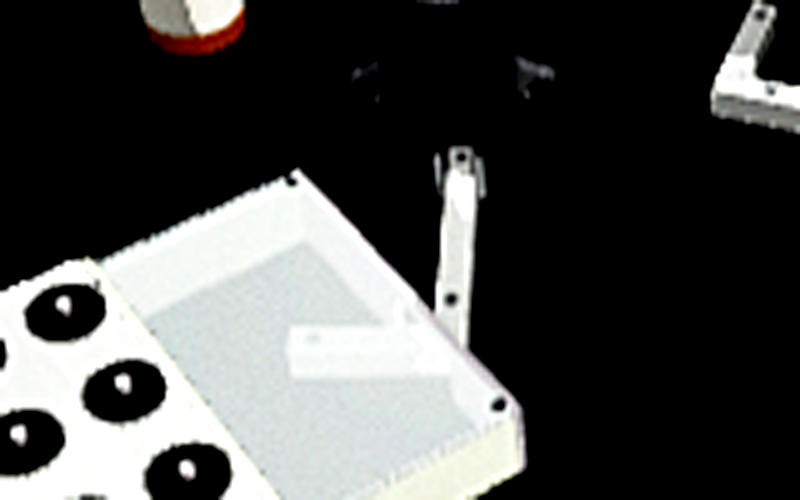

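View pics/e3t.png

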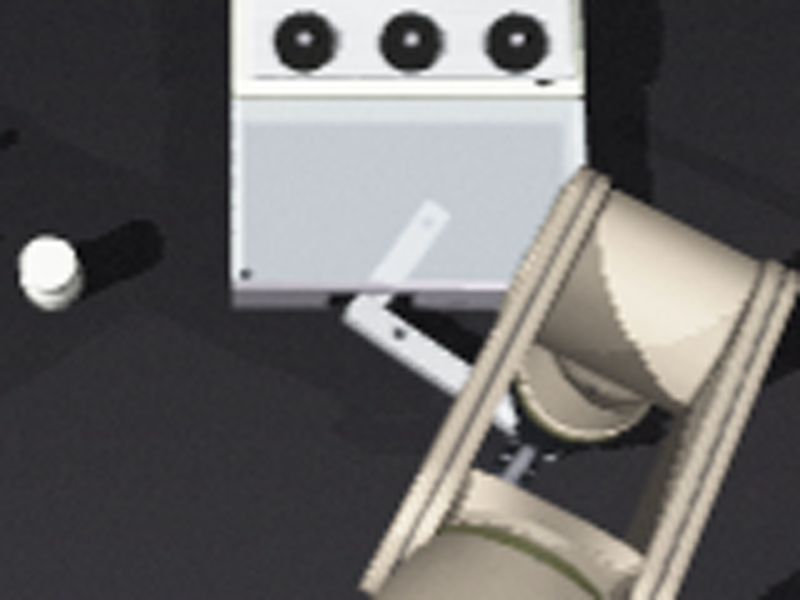

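The corner is coming out through the opening at (365,300) in the top crop, clear of both edges, with the short leg following. Continuing.

Request:
{"name": "arm_command", "arguments": {"increments": [[0.0018, 0, 0.0068, 0, -0.067, 0], [0.003, 0, 0.0135, 0, -0.134, 0], [0.0035, 0, 0.0202, 0, -0.201, 0], [0.0034, 0, 0.0267, 0, -0.267, 0], [0.0026, 0, 0.0331, 0, -0.334, 0], [0.0034, 0, 0.035, 0, -0.379, 0], [0.006, 0, 0.0328, 0, -0.402, 0], [0.0085, 0, 0.0306, 0, -0.425, 0], [0.0109, 0, 0.0284, 0, -0.448, 0], [0.0133, 0, 0.0261, 0, -0.471, 0]]}}

```text
time: 10.05
tool_pos: [576.6, -262.6, 80.6]
tcp_rot: [-90.0, -0.0, -98.2]
ft_force: [-0.2, 0.2, -4.0]
finger_gap: 17.7
```

Request:
{"name": "arm_command", "arguments": {"increments": [[0.001, 0, -0.0047, 0, -0.013, 0], [0.002, 0, -0.0093, 0, -0.025, 0], [0.003, 0, -0.014, 0, -0.037, 0], [0.0039, 0, -0.0187, 0, -0.049, 0], [0.0048, 0, -0.0234, 0, -0.062, 0], [0.0057, 0, -0.0281, 0, -0.074, 0], [0.0066, 0, -0.0328, 0, -0.086, 0], [0.0075, 0, -0.0375, 0, -0.098, 0], [0.0083, 0, -0.0422, 0, -0.11, 0], [0.0091, 0, -0.0469, 0, -0.123, 0]]}}

```text
time: 11.3
tool_pos: [528.9, -264.9, 80.5]
tcp_rot: [-90.0, -0.0, -91.2]
ft_force: [0.0, -0.9, -2.8]
finger_gap: 18.0
```

Run:
```python
from h import *
i=r.snapshot("top");crop("top",240,120,440,270,4,"e4t.png",i)
np.set_printoptions(precision=1,suppress=True)
for p in [(302,265.5),(378.9,265.3),(256.5,285.8),(340.9,292.7),(314.6,288.9),(395.7,288.3)]: print(w("top",p,12))
```

```text
[353.7  58.5  12. ]
[ 356.8 -206.9   12. ]
[283.9 212.4  12. ]
[263.3 -75.6  12. ]
[275.2  14.   12. ]
[ 279.6 -262.7   12. ]
```

View pics/e4t.png

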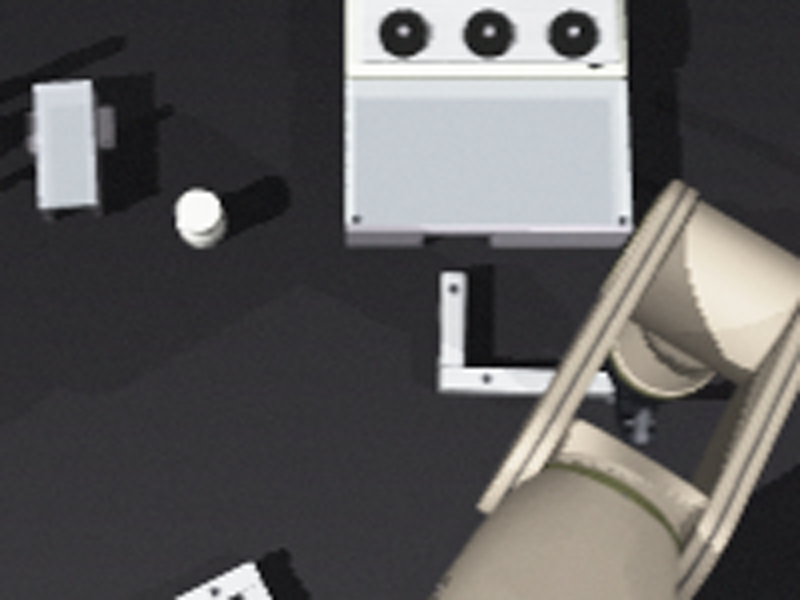

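The bracket is wholly outside, with its short end at (455,290) in the crop and the guard line at 245. Next I'll lift it, turn it on, and lay it down in line with the sleeve.

Run:
```python
from mv import *
a=load();print(a)
h=np.radians(5.03);ex=np.array([np.cos(h),np.sin(h)])
c=np.array([679.56,223.5])-230*ex; g=c+150*ex; print(c,g)
b=[g[0],g[1],95,5.03]
m=(np.array(a)+b)/2; m[2]=100
up=np.array(a)+[0,0,15,0]
rows([list(up)]+lin(up,m,9)); rows(lin(load(),b)); 
d=load(); d[2]=78; rows(lin(load(),d,10,5))
```

```text
[529.1624786982628, -264.8849605609756, 80.49199999999999, -91.20880914652008]
[450.44574681 203.33421247] [599.86808585 216.48581303]
[[0.0,-0.015,0.0,0.0,0.0,0.0],[-0.0268,-0.0155,0.0034,0.0,-0.093,0.0],[-0.0536,-0.016,0.0067,0.0,-0.187,0.0],[-0.0805,-0.0165,0.0101,0.0,-0.28,0.0],[-0.1073,-0.017,0.0135,0.0,-0.373,0.0],[-0.1341,-0.0175,0.0168,0.0,-0.467,0.0],[-0.1609,-0.018,0.0202,0.0,-0.56,0.0],[-0.1877,-0.0185,0.0235,0.0,-0.653,0.0],[-0.2146,-0.019,0.0269,0.0,-0.747,0.0],[-0.2414,-0.0195,0.0303,0.0,-0.84,0.0]]
[[-0.0139,0.0005,0.02,0.0,-0.084,0.0],[-0.0277,0.001,0.04,0.0,-0.168,0.0],[-0.0416,0.0015,0.06,0.0,-0.252,0.0],[-0.0554,0.002,0.08,0.0,-0.336,0.0],[-0.0693,0.0025,0.1,0.0,-0.42,0.0],[-0.0831,0.003,0.1199,0.0,-0.504,0.0],[-0.097,0.0035,0.1399,0.0,-0.588,0.0],[-0.1109,0.004,0.1599,0.0,-0.672,0.0],[-0.1247,0.0045,0.1799,0.0,-0.756,0.0],[-0.1386,0.005,0.1999,0.0,-0.84,0.0]]
[[0.0,0.0034,0.0,0.0,0.0,0.0],[0.0,0.0068,0.0,0.0,0.0,0.0],[0.0,0.0102,0.0,0.0,0.0,0.0],[0.0,0.0136,0.0,0.0,0.0,0.0],[0.0,0.017,0.0,0.0,0.0,0.0],[0.0,0.017,0.0,0.0,0.0,0.0],[0.0,0.017,0.0,0.0,0.0,0.0],[0.0,0.017,0.0,0.0,0.0,0.0],[0.0,0.017,0.0,0.0,0.0,0.0],[0.0,0.017,0.0,0.0,0.0,0.0]]
```

Request:
{"name": "arm_command", "arguments": {"increments": [[0, -0.015, 0, 0, 0, 0], [-0.0268, -0.0155, 0.0034, 0, -0.093, 0], [-0.0536, -0.016, 0.0067, 0, -0.187, 0], [-0.0805, -0.0165, 0.0101, 0, -0.28, 0], [-0.1073, -0.017, 0.0135, 0, -0.373, 0], [-0.1341, -0.0175, 0.0168, 0, -0.467, 0], [-0.1609, -0.018, 0.0202, 0, -0.56, 0], [-0.1877, -0.0185, 0.0235, 0, -0.653, 0], [-0.2146, -0.019, 0.0269, 0, -0.747, 0], [-0.2414, -0.0195, 0.0303, 0, -0.84, 0]]}}

```text
time: 12.6
tool_pos: [565.5, -23.2, 101.6]
tcp_rot: [-89.9, -0.1, -42.9]
ft_force: [0.9, 0.3, -2.8]
finger_gap: 18.0
```

Request:
{"name": "arm_command", "arguments": {"increments": [[-0.0139, 0.0005, 0.02, 0, -0.084, 0], [-0.0277, 0.001, 0.04, 0, -0.168, 0], [-0.0416, 0.0015, 0.06, 0, -0.252, 0], [-0.0554, 0.002, 0.08, 0, -0.336, 0], [-0.0693, 0.0025, 0.1, 0, -0.42, 0], [-0.0831, 0.003, 0.1199, 0, -0.504, 0], [-0.097, 0.0035, 0.1399, 0, -0.588, 0], [-0.1109, 0.004, 0.1599, 0, -0.672, 0], [-0.1247, 0.0045, 0.1799, 0, -0.756, 0], [-0.1386, 0.005, 0.1999, 0, -0.84, 0]]}}

```text
time: 13.85
tool_pos: [600.7, 217.7, 96.5]
tcp_rot: [-90.0, -0.1, 5.2]
ft_force: [0.4, -0.3, -2.8]
finger_gap: 18.1
```

Request:
{"name": "arm_command", "arguments": {"increments": [[0, 0.0034, 0, 0, 0, 0], [0, 0.0068, 0, 0, 0, 0], [0, 0.0102, 0, 0, 0, 0], [0, 0.0136, 0, 0, 0, 0], [0, 0.017, 0, 0, 0, 0], [0, 0.017, 0, 0, 0, 0], [0, 0.017, 0, 0, 0, 0], [0, 0.017, 0, 0, 0, 0], [0, 0.017, 0, 0, 0, 0], [0, 0.017, 0, 0, 0, 0]]}}

```text
time: 15.1
tool_pos: [599.9, 216.6, 78.1]
tcp_rot: [-90.0, -0.0, 5.1]
ft_force: [0.3, 0.7, -2.6]
finger_gap: 18.4
```

Run:
```python
from fit import *
qh=[679.56,223.5,5.03];qb=[450.4,203.3,5.03]
t=r.snapshot("top");s=r.snapshot("scene")
show("top",t,[(qh,H,(255,0,0)),(qb,BR,(0,160,0))],(200,130,330,260),5,"l_t.png");crop("scene",230,150,430,320,4,"l_s.png",s)
print(r.sense()["ft_force"],r.sense()["joint_pos"])
```

```text
[-0.20332866 -0.39291745 -1.81025441] [ 1.52456617e+01  2.49768745e+01  8.91504801e+01  4.79445455e-04
  6.58660084e+01 -7.98107337e+01]
```

View pics/l_t.png

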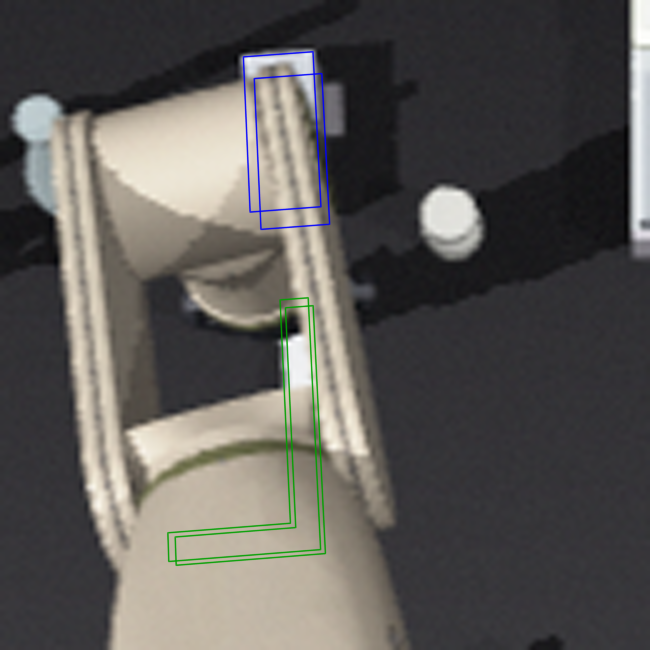

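View pics/l_s.png

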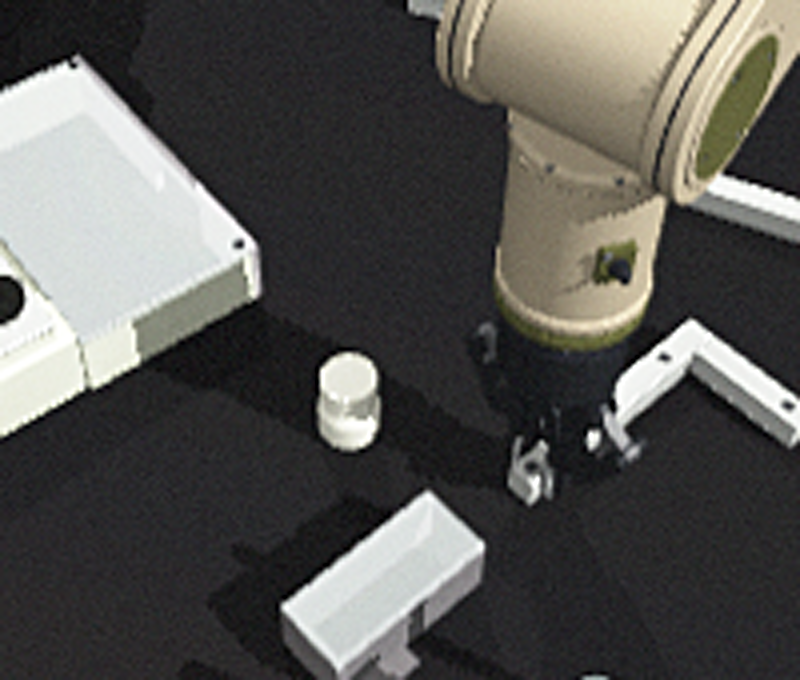

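The bracket is held in line with the sleeve, its end about 60 mm before the mouth. I'll lower the last millimetre, open, then rise.

Request:
{"name": "arm_command", "arguments": {"increments": [[0, 0.001, 0, 0, 0, 0], [0, 0.001, 0, 0, 0, 0], [0, 0.001, 0, 0, 0, 0], [0, 0.001, 0, 0, 0, 0], [0, 0.001, 0, 0, 0, 0], [0, 0.001, 0, 0, 0, 0], [0, 0.001, 0, 0, 0, 0], [0, 0.001, 0, 0, 0, 0], [0, 0.001, 0, 0, 0, 0], [0, 0.001, 0, 0, 0, 0]]}}

```text
time: 16.45
tool_pos: [600.0, 216.6, 77.3]
tcp_rot: [-90.0, -0.0, 5.1]
ft_force: [-2.4, -1.4, 5.5]
finger_gap: 18.1
```

Request:
{"name": "arm_command", "arguments": {"increments": [[0, 0, 0, 0, 0, 0], [0, 0, 0, 0, 0, 0], [0, 0, 0, 0, 0, 0], [0, 0, 0, 0, 0, 0], [0, 0, 0, 0, 0, 0], [0, 0, 0, 0, 0, 0], [0, 0, 0, 0, 0, 0], [0, 0, 0, 0, 0, 0], [0, 0, 0, 0, 0, 0], [0, 0, 0, 0, 0, 0]], "jaw": -1}}

```text
time: 17.7
tool_pos: [599.9, 216.5, 77.0]
tcp_rot: [-90.0, 0.0, 5.1]
ft_force: [-0.1, -1.4, 0.0]
finger_gap: 85.7
```

Run:
```python
from mv import *
a=load(); a[2]-=1; json.dump(a,open(F,"w")); print(a)
u=list(a);u[2]=150
v=[450,-20,220,5.03]
rows(lin(a,u,10,8)); rows(lin(load(),v,10,9))
```

```text
[599.8517579121872, 216.49540657787065, 76.99200000000005, 5.048100435458224]
[[0.0,-0.0091,0.0,0.0,0.0,0.0],[0.0,-0.0183,0.0,0.0,0.0,0.0],[0.0,-0.0274,0.0,0.0,0.0,0.0],[0.0,-0.0365,0.0,0.0,0.0,0.0],[0.0,-0.0456,0.0,0.0,0.0,0.0],[0.0,-0.0548,0.0,0.0,0.0,0.0],[0.0,-0.0639,0.0,0.0,0.0,0.0],[0.0,-0.073,0.0,0.0,0.0,0.0],[0.0,-0.073,0.0,0.0,0.0,0.0],[0.0,-0.073,0.0,0.0,0.0,0.0]]
[[-0.0189,-0.0078,-0.0247,0.0,0.0,0.0],[-0.0378,-0.0156,-0.0494,0.0,0.0,0.0],[-0.0567,-0.0233,-0.0741,0.0,0.0,0.0],[-0.0756,-0.0311,-0.0988,0.0,0.0,0.0],[-0.0945,-0.0389,-0.1236,0.0,0.0,0.0],[-0.1134,-0.0467,-0.1483,0.0,0.0,0.0],[-0.1323,-0.0545,-0.173,0.0,0.0,0.0],[-0.1512,-0.0622,-0.1977,0.0,0.0,0.0],[-0.1701,-0.07,-0.2224,0.0,0.0,0.0],[-0.1701,-0.07,-0.2224,0.0,0.0,0.0]]
```

Request:
{"name": "arm_command", "arguments": {"increments": [[0, -0.0091, 0, 0, 0, 0], [0, -0.0183, 0, 0, 0, 0], [0, -0.0274, 0, 0, 0, 0], [0, -0.0365, 0, 0, 0, 0], [0, -0.0456, 0, 0, 0, 0], [0, -0.0548, 0, 0, 0, 0], [0, -0.0639, 0, 0, 0, 0], [0, -0.073, 0, 0, 0, 0], [0, -0.073, 0, 0, 0, 0], [0, -0.073, 0, 0, 0, 0]]}}

```text
time: 18.95
tool_pos: [599.7, 216.5, 149.7]
tcp_rot: [-90.0, 0.0, 5.1]
ft_force: [-0.6, -0.1, -1.3]
finger_gap: 85.4
```

Request:
{"name": "arm_command", "arguments": {"increments": [[-0.0189, -0.0078, -0.0247, 0, 0, 0], [-0.0378, -0.0156, -0.0494, 0, 0, 0], [-0.0567, -0.0233, -0.0741, 0, 0, 0], [-0.0756, -0.0311, -0.0988, 0, 0, 0], [-0.0945, -0.0389, -0.1236, 0, 0, 0], [-0.1134, -0.0467, -0.1483, 0, 0, 0], [-0.1323, -0.0545, -0.173, 0, 0, 0], [-0.1512, -0.0622, -0.1977, 0, 0, 0], [-0.1701, -0.07, -0.2224, 0, 0, 0], [-0.1701, -0.07, -0.2224, 0, 0, 0]]}}

```text
time: 20.2
tool_pos: [449.5, -21.3, 220.2]
tcp_rot: [-90.0, -0.0, 4.9]
ft_force: [1.1, 0.6, 0.3]
finger_gap: 85.3
```

Run:
```python
from fit import *
qh=[679.56,223.5,5.03];qb=[450.4,203.3,5.03]
t=r.snapshot("top");s=r.snapshot("scene")
show("top",t,[],(200,130,330,260),5,"m_t0.png");
show("top",t,[(qh,H,(255,0,0)),(qb,BR,(0,160,0))],(200,130,330,260),5,"m_t.png");
show("scene",s,[(qh,H,(255,0,0)),(qb,BR,(0,160,0))],(280,180,480,330),4,"m_s.png")
```

```text
(no output)
```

View pics/m_t.png

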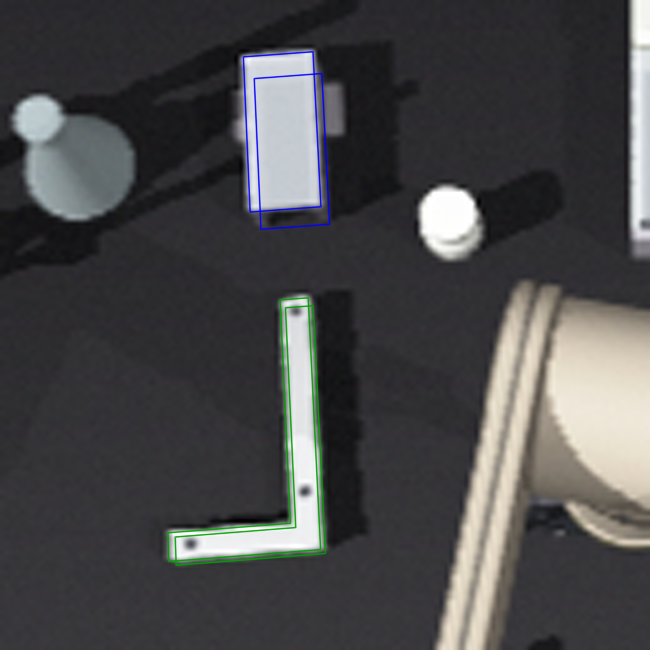

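View pics/m_s.png

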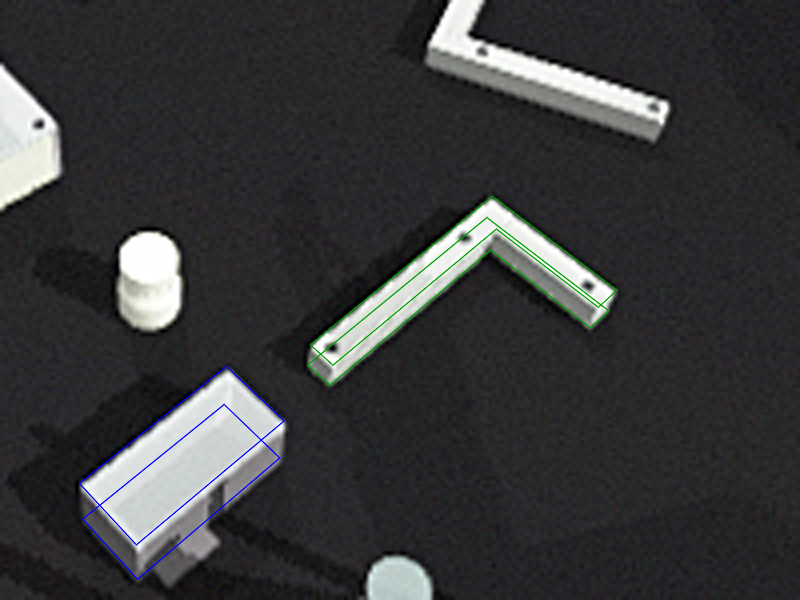

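View pics/m_t0.png

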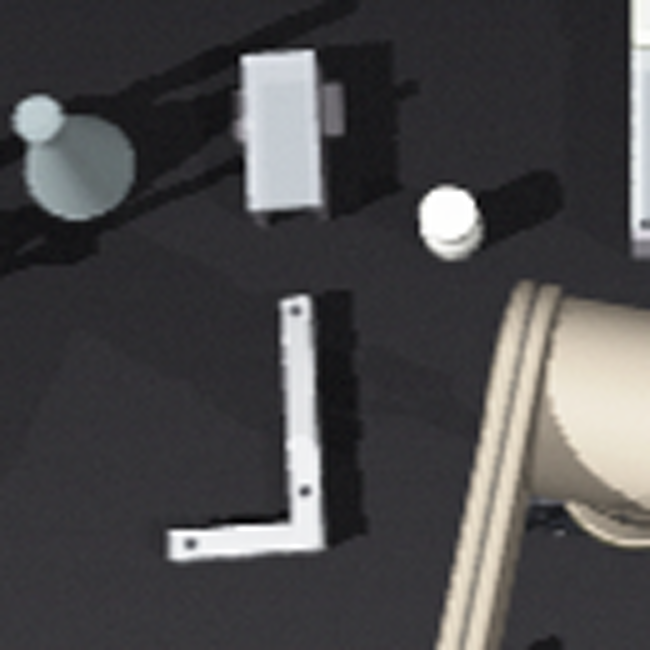

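The bracket lies flat and free, within about 1 mm of the prediction, in line with the sleeve. Now I'll regrip the long leg 36 mm from the corner.

Run:
```python
from mv import *
h=np.radians(5.03);ex=np.array([np.cos(h),np.sin(h)])
c=np.array([450.4,203.3]);g=c+36*ex
a=load()
rows(lin(a,[g[0],g[1],130,5.0],10,9)); rows(lin(load(),[g[0],g[1],77.2,5.0],10,6))
```

```text
[[0.0062,0.01,0.0247,0.0,0.0,0.0],[0.0125,0.02,0.0494,0.0,0.0,0.0],[0.0187,0.03,0.0741,0.0,0.0,0.0],[0.0249,0.04,0.0988,0.0,0.0,0.0],[0.0311,0.05,0.1236,0.0,0.0,0.0],[0.0374,0.06,0.1483,0.0,0.001,0.0],[0.0436,0.07,0.173,0.0,0.001,0.0],[0.0498,0.08,0.1977,0.0,0.001,0.0],[0.0561,0.09,0.2224,0.0,0.001,0.0],[0.0561,0.09,0.2224,0.0,0.001,0.0]]
[[0.0,0.0088,0.0,0.0,0.0,0.0],[0.0,0.0176,0.0,0.0,0.0,0.0],[0.0,0.0264,0.0,0.0,0.0,0.0],[0.0,0.0352,0.0,0.0,0.0,0.0],[0.0,0.044,0.0,0.0,0.0,0.0],[0.0,0.0528,0.0,0.0,0.0,0.0],[0.0,0.0528,0.0,0.0,0.0,0.0],[0.0,0.0528,0.0,0.0,0.0,0.0],[0.0,0.0528,0.0,0.0,0.0,0.0],[0.0,0.0528,0.0,0.0,0.0,0.0]]
```

Request:
{"name": "arm_command", "arguments": {"increments": [[0.0062, 0.01, 0.0247, 0, 0, 0], [0.0125, 0.02, 0.0494, 0, 0, 0], [0.0187, 0.03, 0.0741, 0, 0, 0], [0.0249, 0.04, 0.0988, 0, 0, 0], [0.0311, 0.05, 0.1236, 0, 0, 0], [0.0374, 0.06, 0.1483, 0, 0.001, 0], [0.0436, 0.07, 0.173, 0, 0.001, 0], [0.0498, 0.08, 0.1977, 0, 0.001, 0], [0.0561, 0.09, 0.2224, 0, 0.001, 0], [0.0561, 0.09, 0.2224, 0, 0.001, 0]]}}

```text
time: 21.55
tool_pos: [485.3, 208.5, 128.3]
tcp_rot: [-90.0, 0.1, 5.2]
ft_force: [0.7, 0.4, 0.7]
finger_gap: 85.3
```

Request:
{"name": "arm_command", "arguments": {"increments": [[0, 0.0088, 0, 0, 0, 0], [0, 0.0176, 0, 0, 0, 0], [0, 0.0264, 0, 0, 0, 0], [0, 0.0352, 0, 0, 0, 0], [0, 0.044, 0, 0, 0, 0], [0, 0.0528, 0, 0, 0, 0], [0, 0.0528, 0, 0, 0, 0], [0, 0.0528, 0, 0, 0, 0], [0, 0.0528, 0, 0, 0, 0], [0, 0.0528, 0, 0, 0, 0]]}}

```text
time: 22.8
tool_pos: [486.6, 206.6, 77.5]
tcp_rot: [-90.0, -0.0, 5.0]
ft_force: [0.0, 0.1, -0.3]
finger_gap: 85.2
```

Request:
{"name": "arm_command", "arguments": {"increments": [[0, 0, 0, 0, 0, 0], [0, 0, 0, 0, 0, 0], [0, 0, 0, 0, 0, 0], [0, 0, 0, 0, 0, 0], [0, 0, 0, 0, 0, 0], [0, 0, 0, 0, 0, 0], [0, 0, 0, 0, 0, 0], [0, 0, 0, 0, 0, 0], [0, 0, 0, 0, 0, 0], [0, 0, 0, 0, 0, 0]], "jaw": 1, "force": 70}}

```text
time: 24.05
tool_pos: [486.5, 206.5, 77.4]
tcp_rot: [-90.0, -0.0, 5.0]
ft_force: [-0.4, -0.0, 5.9]
finger_gap: 18.4
```

Run:
```python
from fit import *
from mv import *
qh=[679.56,223.5,5.03];qb=[450.4,203.3,5.03]
s=r.snapshot("scene")
show("scene",s,[(qh,H,(255,0,0)),(qb,BR,(0,160,0))],(280,150,480,300),4,"n_s.png")
h=np.radians(5.03);ex=np.array([np.cos(h),np.sin(h)])
a=np.array(load());
def tgt(d,z): return [a[0]+d*ex[0],a[1]+d*ex[1],z,5.03]
rows([tgt(0,78.5),tgt(0,80)]+lin(tgt(0,80),tgt(80,80),8))
rows(lin(load(),tgt(140,80),10,9))
rows(lin(load(),tgt(163,80),10,8))
```

```text
[[0.0,-0.0013,0.0,0.0,-0.001,0.0],[0.0,-0.0028,0.0,0.0,-0.001,0.0],[0.01,-0.0028,0.0,0.0,-0.001,0.0],[0.02,-0.0028,0.0,0.0,-0.001,0.0],[0.03,-0.0028,0.0,0.0,-0.001,0.0],[0.04,-0.0028,0.0,0.0,-0.001,0.0],[0.05,-0.0028,0.0,0.0,-0.001,0.0],[0.06,-0.0028,0.0,0.0,-0.001,0.0],[0.07,-0.0028,0.0,0.0,-0.001,0.0],[0.08,-0.0028,0.0001,0.0,-0.001,0.0]]
[[0.0067,0.0,0.0,0.0,0.0,0.0],[0.0133,0.0,0.0,0.0,0.0,0.0],[0.02,0.0,0.0,0.0,0.0,0.0],[0.0267,0.0,0.0,0.0,0.0,0.0],[0.0333,0.0,0.0,0.0,0.0,0.0],[0.04,0.0,0.0,0.0,0.0,0.0],[0.0467,0.0,0.0,0.0,0.0,0.0],[0.0533,0.0,-0.0001,0.0,0.0,0.0],[0.06,0.0,-0.0001,0.0,0.0,0.0],[0.06,0.0,-0.0001,0.0,0.0,0.0]]
[[0.0029,0.0,0.0,0.0,0.0,0.0],[0.0057,0.0,0.0,0.0,0.0,0.0],[0.0086,0.0,0.0,0.0,0.0,0.0],[0.0115,0.0,0.0,0.0,0.0,0.0],[0.0144,0.0,0.0,0.0,0.0,0.0],[0.0172,0.0,0.0,0.0,0.0,0.0],[0.0201,0.0,0.0,0.0,0.0,0.0],[0.023,0.0,0.0,0.0,0.0,0.0],[0.023,0.0,0.0,0.0,0.0,0.0],[0.023,0.0,0.0,0.0,0.0,0.0]]
```

View pics/n_s.png

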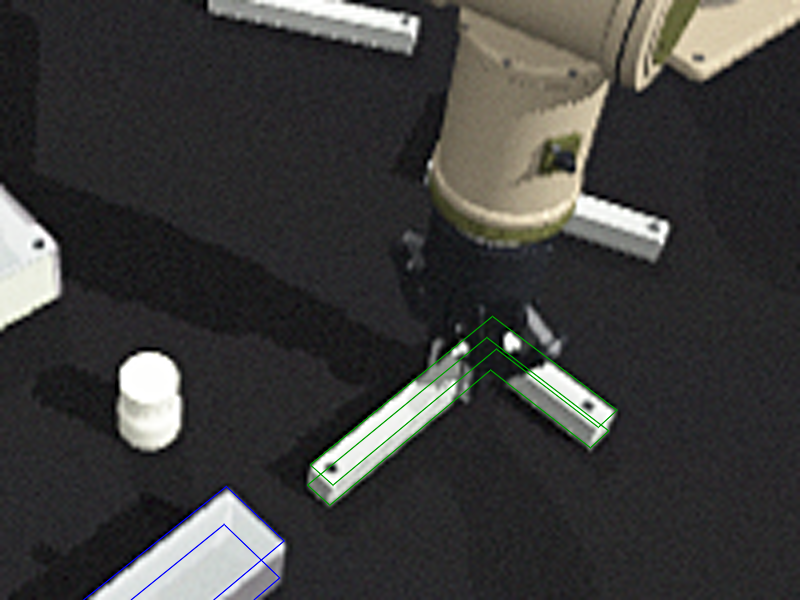

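The long leg is gripped at about (450,380) in the crop and the bracket hasn't moved. Sliding it to and into the sleeve.

Request:
{"name": "arm_command", "arguments": {"increments": [[0, -0.0013, 0, 0, -0.001, 0], [0, -0.0028, 0, 0, -0.001, 0], [0.01, -0.0028, 0, 0, -0.001, 0], [0.02, -0.0028, 0, 0, -0.001, 0], [0.03, -0.0028, 0, 0, -0.001, 0], [0.04, -0.0028, 0, 0, -0.001, 0], [0.05, -0.0028, 0, 0, -0.001, 0], [0.06, -0.0028, 0, 0, -0.001, 0], [0.07, -0.0028, 0, 0, -0.001, 0], [0.08, -0.0028, 0.0001, 0, -0.001, 0]]}}

```text
time: 25.35
tool_pos: [566.7, 213.6, 80.0]
tcp_rot: [-90.0, 0.0, 5.1]
ft_force: [-0.6, -0.4, -2.9]
finger_gap: 18.2
```

Run:
```python
from fit import *
h=np.radians(5.03);ex=np.array([np.cos(h),np.sin(h)])
qh=[679.56,223.5,5.03];c=np.array([450.4,203.3])+80*ex
s=r.snapshot("scene");print(r.sense()["ft_force"])
show("scene",s,[(qh,H,(255,0,0)),([*c,5.03],BR,(0,160,0))],(280,180,480,330),4,"p_s.png")
```

```text
[-1.12789063 -1.06126226 -2.4856402 ]
```

View pics/p_s.png

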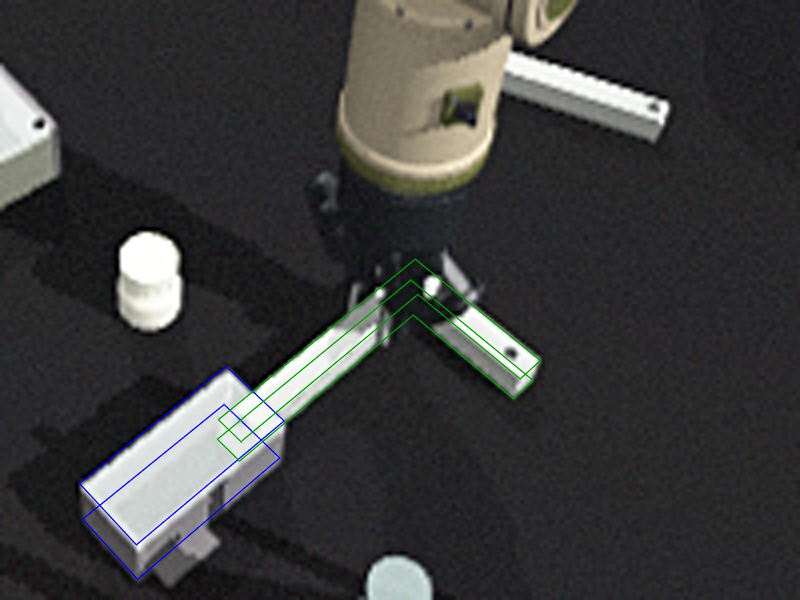

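The end is inside the mouth at about (235,435) in the crop, roughly centred, with no side force. Pushing on.

Request:
{"name": "arm_command", "arguments": {"increments": [[0.0067, 0, 0, 0, 0, 0], [0.0133, 0, 0, 0, 0, 0], [0.02, 0, 0, 0, 0, 0], [0.0267, 0, 0, 0, 0, 0], [0.0333, 0, 0, 0, 0, 0], [0.04, 0, 0, 0, 0, 0], [0.0467, 0, 0, 0, 0, 0], [0.0533, 0, 0, 0, 0, 0], [0.06, 0, 0, 0, 0, 0], [0.06, 0, 0, 0, 0, 0]]}}

```text
time: 26.65
tool_pos: [626.3, 218.9, 80.1]
tcp_rot: [-90.0, -0.0, 5.0]
ft_force: [0.5, -0.6, -2.0]
finger_gap: 18.8
```

Request:
{"name": "arm_command", "arguments": {"increments": [[0.0029, 0, 0, 0, 0, 0], [0.0057, 0, 0, 0, 0, 0], [0.0086, 0, 0, 0, 0, 0], [0.0115, 0, 0, 0, 0, 0], [0.0144, 0, 0, 0, 0, 0], [0.0172, 0, 0, 0, 0, 0], [0.0201, 0, 0, 0, 0, 0], [0.023, 0, 0, 0, 0, 0], [0.023, 0, 0, 0, 0, 0], [0.023, 0, 0, 0, 0, 0]]}}

```text
time: 27.9
tool_pos: [648.6, 220.9, 79.9]
tcp_rot: [-90.0, 0.0, 5.1]
ft_force: [1.0, -0.3, -2.8]
finger_gap: 18.3
```

Run:
```python
from fit import *
h=np.radians(5.03);ex=np.array([np.cos(h),np.sin(h)])
qh=[679.56,223.5,5.03];c=np.array([450.4,203.3])+163*ex
s=r.snapshot("scene");t=r.snapshot("top");print(r.sense()["ft_force"])
show("scene",s,[([*c,5.03],BR,(0,160,0))],(290,220,430,340),5.5,"q_s.png")
crop("scene",290,220,430,340,5.5,"q_s0.png",s)
```

```text
[-0.82428472  0.35699718 -2.77854342]
```

View pics/q_s.png

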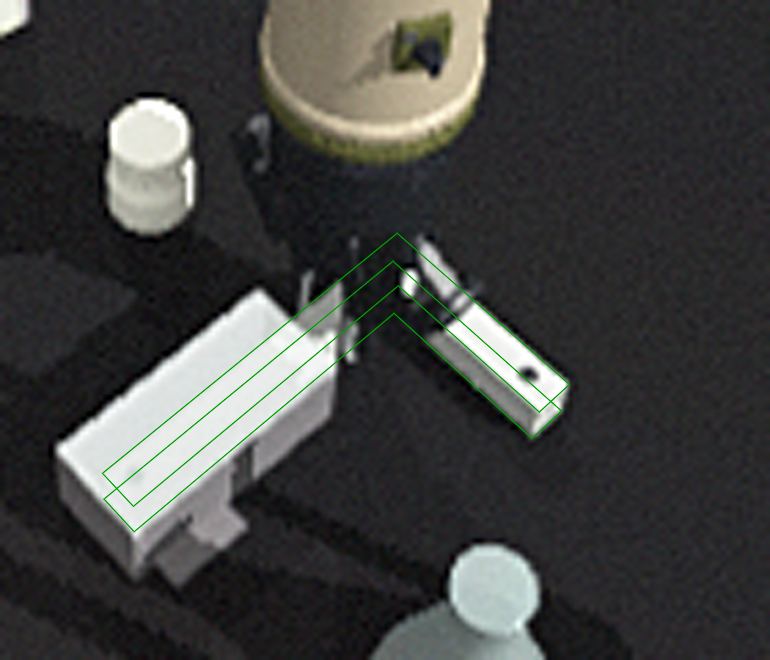

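View pics/q_s0.png

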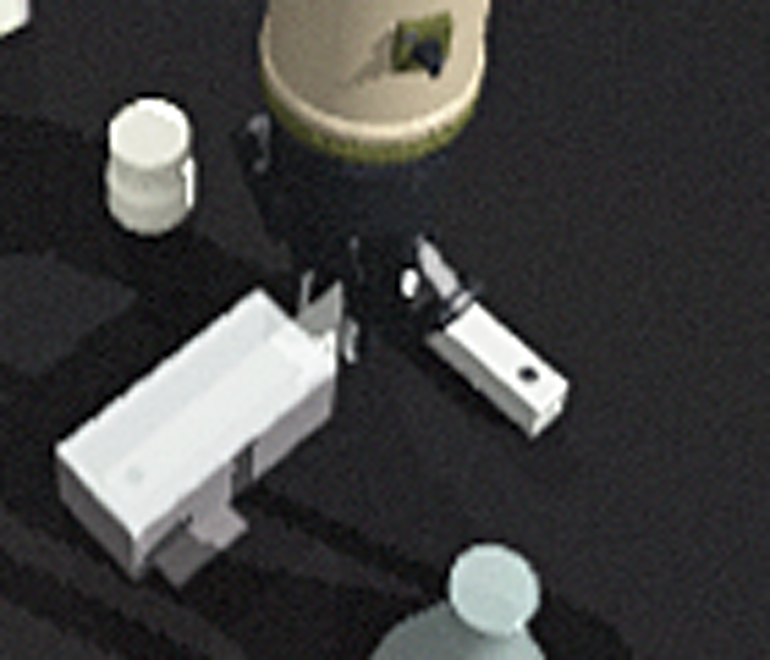

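The leg is well in and no back contact is felt yet. I'll push 4 mm more, gently, then lower.

Request:
{"name": "arm_command", "arguments": {"increments": [[0.0005, 0, 0, 0, 0, 0], [0.001, 0, 0, 0, 0, 0], [0.0015, 0, 0, 0, 0, 0], [0.002, 0, 0, 0, 0, 0], [0.0025, 0, 0, 0, 0, 0], [0.003, 0, 0, 0, 0, 0], [0.0035, 0, 0, 0, 0, 0], [0.004, 0, 0, 0, 0, 0], [0.004, 0, 0, 0, 0, 0], [0.004, 0, 0, 0, 0, 0]]}}

```text
time: 29.25
tool_pos: [652.7, 221.2, 80.0]
tcp_rot: [-90.0, -0.0, 5.1]
ft_force: [0.4, -0.7, -2.2]
finger_gap: 18.4
```

Request:
{"name": "arm_command", "arguments": {"increments": [[0, 0.0005, 0, 0, 0, 0], [0, 0.001, 0, 0, 0, 0], [0, 0.0015, 0, 0, 0, 0], [0, 0.002, 0, 0, 0, 0], [0, 0.0025, 0, 0, 0, 0], [0, 0.0028, 0, 0, 0, 0], [0, 0.0028, 0, 0, 0, 0], [0, 0.0028, 0, 0, 0, 0], [0, 0.0028, 0, 0, 0, 0], [0, 0.0028, 0, 0, 0, 0]]}}

```text
time: 30.5
tool_pos: [652.8, 221.2, 77.5]
tcp_rot: [-90.0, -0.0, 5.1]
ft_force: [-2.4, -0.9, 2.5]
finger_gap: 18.9
```

Request:
{"name": "arm_command", "arguments": {"increments": [[0, 0, 0, 0, 0, 0], [0, 0, 0, 0, 0, 0], [0, 0, 0, 0, 0, 0], [0, 0, 0, 0, 0, 0], [0, 0, 0, 0, 0, 0], [0, 0, 0, 0, 0, 0], [0, 0, 0, 0, 0, 0], [0, 0, 0, 0, 0, 0], [0, 0, 0, 0, 0, 0], [0, 0, 0, 0, 0, 0]], "jaw": -1}}

```text
time: 31.75
tool_pos: [652.7, 221.2, 77.2]
tcp_rot: [-90.0, 0.0, 5.1]
ft_force: [0.7, -0.6, -0.3]
finger_gap: 85.6
```

Request:
{"name": "arm_command", "arguments": {"increments": [[0, -0.01, 0, 0, 0, 0], [0, -0.02, 0, 0, 0, 0], [0, -0.035, 0, 0, 0, 0], [0, -0.05, 0, 0, 0, 0], [0, -0.07, 0, 0, 0, 0], [0, -0.09, 0, 0, 0, 0], [0, -0.11, 0, 0, 0, 0], [0, -0.13, 0, 0, 0, 0], [0, -0.13, 0, 0, 0, 0], [0, -0.13, 0, 0, 0, 0]]}}

```text
time: 33.0
tool_pos: [652.4, 221.1, 206.6]
tcp_rot: [-90.0, 0.0, 5.1]
ft_force: [0.2, 0.2, -0.3]
finger_gap: 85.1
```

Request:
{"name": "arm_command", "arguments": {"increments": [[-0.02, 0, -0.025, 0, 0, 0], [-0.04, 0, -0.05, 0, 0, 0], [-0.06, 0, -0.075, 0, 0, 0], [-0.08, 0, -0.1, 0, 0, 0], [-0.1, 0, -0.125, 0, 0, 0], [-0.12, 0, -0.15, 0, 0, 0], [-0.14, 0, -0.175, 0, 0, 0], [-0.16, 0, -0.2, 0, 0, 0], [-0.18, 0, -0.225, 0, 0, 0], [-0.18, 0, -0.225, 0, 0, 0]]}}

```text
time: 34.25
tool_pos: [491.7, -20.0, 205.9]
tcp_rot: [-90.0, 0.1, 4.9]
ft_force: [1.2, -0.4, 0.6]
finger_gap: 85.7
```

Run:
```python
from fit import *
h=np.radians(5.03);ex=np.array([np.cos(h),np.sin(h)])
qh=[679.56,223.5,5.03];c=np.array([450.4,203.3])+167*ex
s=r.snapshot("scene");t=r.snapshot("top")
show("scene",s,[([*c,5.03],BR,(0,160,0))],(290,220,430,340),5.5,"r_s.png")
show("top",t,[(qh,H,(255,0,0)),([*c,5.03],BR,(0,160,0))],(170,120,320,230),5.3,"r_t.png")
crop("top",230,120,310,220,6,"r_t0.png",t)
np.set_printoptions(precision=1,suppress=True)
for n in ["jar","flask","flask_small","reagent_bottle","long_end","short_end","bracket"]:
    print(n,[(d["position"],round(d["conf"],2),w("top",d["position"],12 if "end" in n else 0)) for d in r.spot_point("top",n)])
```

```text
jar [([258.5, 191.1], 0.69, array([618.8, 221.2,   0. ])), ([291.6, 177.3], 0.53, array([671.5, 103. ,   0. ])), ([215.5, 163.4], 0.46, array([721.5, 382.9,  -0. ]))]
flask [([217.6, 164.1], 0.91, array([718.9, 375.1,   0. ]))]
flask_small [([183.4, 185.7], 0.87, array([636.3, 493.6,   0. ]))]
reagent_bottle [([459.4, 192.0], 0.97, array([ 622.4, -505.1,    0. ]))]
long_end [([340.0, 291.1], 0.85, array([268.6, -72.6,  12. ])), ([258.0, 284.1], 0.68, array([289.6, 207.5,  12. ]))]
short_end [([395.7, 284.5], 0.67, array([ 292.3, -263.1,   12. ])), ([234.8, 192.0], 0.65, array([611.8, 303.9,  12. ]))]
bracket [([378.9, 263.3], 0.68, array([ 364.3, -208.7,    0. ])), ([257.9, 190.9], 0.59, array([619.5, 223.4,   0. ]))]
```

View pics/r_t.png

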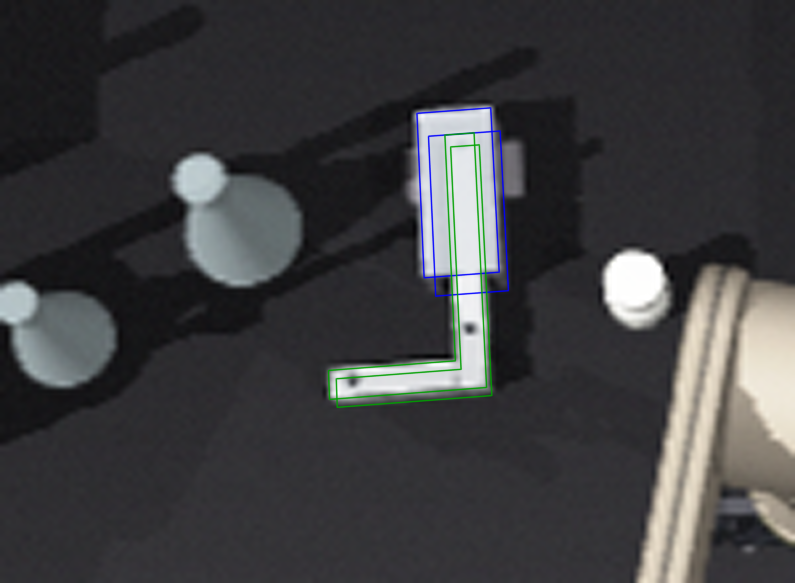

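View pics/r_s.png

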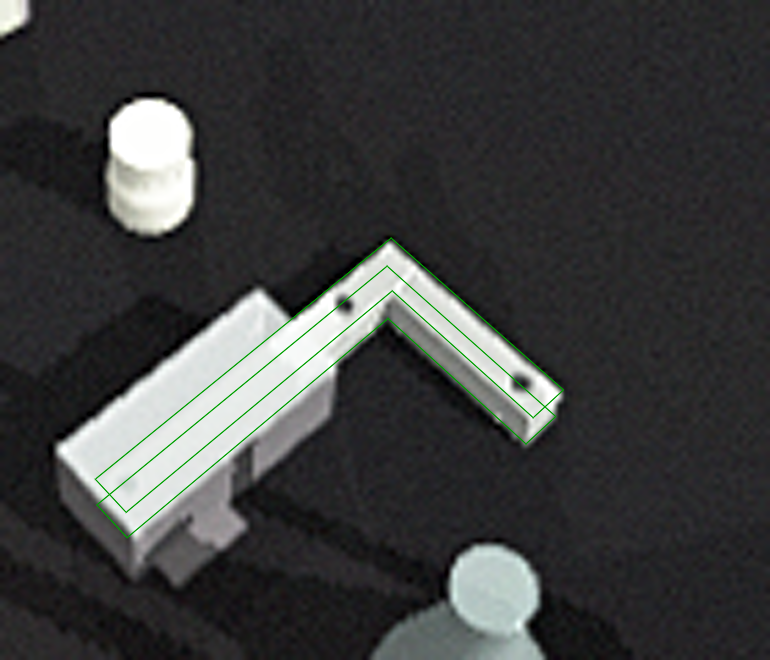

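View pics/r_t0.png

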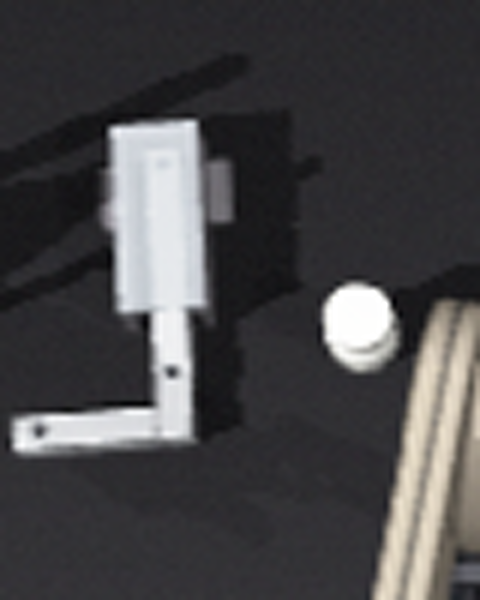

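The bracket lies in the sleeve with its end at about 107 mm of 110, free and aligned. The jar sits at the same pixel as before, about (290,174). Handing in.

Run:
```python
from bench import r
print(r.hand_in(), r.sense()["time"])
```

```text
the job is handed in; nothing more can be done
the job is handed in; nothing more can be done
```

I drew the bracket out through the guard opening while turning it about 88°, and laid it flat and free in line with the sleeve. I then regripped it by the long leg near the corner and slid it home. The job was handed in at about 35 s of the 72 s allowed. `hand_in()` gives no verdict, so what follows rests on my own checks.

- **Extraction:** the force at the wrist, read at the end of each move, stayed below about 7 N throughout. The planned path kept about 10 mm clear of the guard edges.
- **Final position:** the fitted outline in both cameras puts the end of the long leg about 107 mm into the sleeve, against a required 95 to 116 mm. It is centred within a few millimetres and aligned to about 1°. I never felt the closed back, so the depth comes from the camera fit alone, good to about 3 mm.
- **Bystanders:** the jar shows at the same pixel as before. The flasks and bottle were re-detected within about 10 mm of their first readings, which is detector noise.
- **Disagreement:** the detector's best "jar" hit in the last picture was really the bracket's corner. Its second hit was the jar itself, about 12 mm off its first reading, and I went by the picture instead.

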